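# Change over the splined coupling hubs on the test stand

## Task

Change over the coupling stand: first swing its outrigger leg out until it clicks fully home in its end detent, before any new hub goes on. Lift the dark tested hub or hubs off into the blue bin, move the yellow dust cap over onto the red shaft, all the way down (that station is out of service, so no hub goes on it), and push every new brass hub fully home, down on the flange, on a usable splined shaft of its own, rocking it about the shaft until the teeth mesh. Do not disturb the glue bottle, the roll of black tape or the brass weight.

Things in the scene. Friction and masses are not known exactly. Their poses are not given: they have to be found in the camera images.
- stand: Grey square base plate of the coupling stand, 200 x 200 x 14 mm, fixed to the bench; origin at the centre of its underside, z up, top face at z = 14 mm. Four splined stations stand on it, at x, y = +-57.5 mm in its frame (115 mm apart). The leg's pivot is on an ear at its +y side.
- leg (a joint): Outrigger leg at the stand's +y side, hinged about a vertical pin (leg_pivot). 0: folded, pointing to the stand's -x (starts 0 to 0.25). Grows as the knob swings outward, away from the plate (clockwise from above). Detent resists from 1.2 rad (about 2 N at the knob), snaps in past 1.45; at 1.571 it rests on its stop, pointing to the stand's +y: seated (above 1.50). Elsewhere it stays where left (0.5 N).
- leg_pivot (a point): Point on the leg's vertical hinge axis, 45 mm above the bench; at x = +30, y = +135 mm in the stand's frame. Fixed to the stand.
- leg_knob (a point): Point on the axis of the upright orange knob at the leg's free end, 110 mm from the hinge axis, 45 mm above the bench. The knob is a round post 18 mm in diameter, from 26 to 66 mm above the bench, to be gripped or pushed from above; the leg bar under it is 18 mm wide, its top 26 mm above the bench.
- tested_bin: Blue open plastic bin, 120 (x) x 160 (y) x 32 mm, walls and floor 4 mm, fixed to the bench; origin at the centre of its underside. Room for two hubs side by side along its y.
- dust_cap: Yellow plastic dust cap: an upturned round cup, 44 mm outside and 39 mm inside diameter, 45 mm high, closed at the top, 40 g. Origin at the centre of its open lower rim, z up. It starts loosely over the shaft of station_a, resting on the flange (3 mm above the station's origin), and rests likewise on any other station. Lift it straight up by 45 mm or more to clear the shaft.
- station_a: Fixed upright splined shaft on a round flange (60 mm diameter, 3 mm thick); origin at the flange's underside centre, on the stand's top face, z up. Core 26 mm in diameter, smooth nose tapering from 36 mm up to its end at 41 mm. Six teeth (6 mm wide, out to 18 mm from the axis) from the flange up to 29 mm, one along +x, one every 60 degrees. Usable station, plain metal flange.
- station_b: Fixed upright splined shaft on a round flange (60 mm diameter, 3 mm thick); origin at the flange's underside centre, on the stand's top face, z up. Core 26 mm in diameter, smooth nose tapering from 36 mm up to its end at 41 mm. Six teeth (6 mm wide, out to 18 mm from the axis) from the flange up to 29 mm, one along +x, one every 60 degrees. Usable station, plain metal flange.
- station_c: Fixed upright splined shaft on a round flange (60 mm diameter, 3 mm thick); origin at the flange's underside centre, on the stand's top face, z up. Core 26 mm in diameter, smooth nose tapering from 36 mm up to its end at 41 mm. Six teeth (6 mm wide, out to 18 mm from the axis) from the flange up to 29 mm, one along +x, one every 60 degrees. Usable station, plain metal flange.
- station_red: Fixed upright splined shaft on a round flange (60 mm diameter, 3 mm thick); origin at the flange's underside centre, on the stand's top face, z up. Core 26 mm in diameter, smooth nose tapering from 36 mm up to its end at 41 mm. Six teeth (6 mm wide, out to 18 mm from the axis) from the flange up to 29 mm, one along +x, one every 60 degrees. OUT OF SERVICE: red flange and red core. Which corner of the stand it has varies.
- hub_1: Brass ring, 56 mm outside diameter, 30 mm high, 0.22 kg; origin at its underside centre, z up. Six bore teeth (6 mm wide, in to 14.5 mm from the axis), first 30 degrees from +x: they mesh when its yaw equals the shaft's modulo 60 degrees, within 6. Until then it sits on the shaft's teeth, 28 mm above the station's origin; home: 3 mm above. The shaft's nose enters with 1.5 mm spare. May be absent.
- hub_2: Brass ring, 56 mm outside diameter, 30 mm high, 0.22 kg; origin at its underside centre, z up. Six bore teeth (6 mm wide, in to 14.5 mm from the axis), first 30 degrees from +x: they mesh when its yaw equals the shaft's modulo 60 degrees, within 6. Until then it sits on the shaft's teeth, 28 mm above the station's origin; home: 3 mm above. The shaft's nose enters with 1.5 mm spare. May be absent.
- hub_3: Brass ring, 56 mm outside diameter, 30 mm high, 0.22 kg; origin at its underside centre, z up. Six bore teeth (6 mm wide, in to 14.5 mm from the axis), first 30 degrees from +x: they mesh when its yaw equals the shaft's modulo 60 degrees, within 6. Until then it sits on the shaft's teeth, 28 mm above the station's origin; home: 3 mm above. The shaft's nose enters with 1.5 mm spare. May be absent.
- tested_1: Tested hub: a ring of exactly the same shape and size as the brass hubs (56 mm outside diameter, 30 mm high, 0.22 kg, origin at its underside centre, z up), but dark steel. It starts meshed and fully home on the shaft of station_b; lift it straight up by 45 mm or more to clear the shaft. May be absent.
- tested_2: Tested hub: a ring of exactly the same shape and size as the brass hubs (56 mm outside diameter, 30 mm high, 0.22 kg, origin at its underside centre, z up), but dark steel. It starts meshed and fully home on the shaft of station_c; lift it straight up by 45 mm or more to clear the shaft. May be absent.
- glue_bottle: Bystander: white glue bottle with a red nozzle, 41 x 41 x 105 mm; origin at the centre of its underside.
- tape_roll: Bystander: roll of black tape lying flat, 63 x 60 x 19 mm; origin at the centre of its underside.
- brass_weight: Bystander: brass test weight with a knob on top, 40 x 40 x 49 mm; origin at the centre of its underside.
There are look-alikes about, which are no part of the job. Several things have the shape of the dust_cap; the one meant has the colours described above.

How it is judged:
On the way:
1. the outrigger leg is seated in its end detent (joint leg above 1.50 rad) (value of joint leg above 1.5 rad and velocity of joint leg below 0.1 rad/s), for 0.3 s.
At the end, for the whole second after the job is handed in: Leg above 1.50 rad; every brass hub upright on a usable station, within 4 mm of its axis and 3.5 mm of the flange; dust cap upright on the red station, within 6 mm of its axis and 4.5 mm of the flange; tested hubs in the blue bin (origin within 40 mm in x, 60 mm in y of its centre); all at rest (value of joint leg above 1.5 rad and ((horizontal distance between hub_1 and station_a below 0.004 m and z of hub_1 in the frame of station_a between 0 and 0.0065 m and angle between hub_1's own z axis and vertical below 0.08 rad) or (horizontal distance between hub_1 and station_b below 0.004 m and z of hub_1 in the frame of station_b between 0 and 0.0065 m and angle between hub_1's own z axis and vertical below 0.08 rad) or (horizontal distance between hub_1 and station_c below 0.004 m and z of hub_1 in the frame of station_c between 0 and 0.0065 m and angle between hub_1's own z axis and vertical below 0.08 rad)) and ((horizontal distance between hub_2 and station_a below 0.004 m and z of hub_2 in the frame of station_a between 0 and 0.0065 m and angle between hub_2's own z axis and vertical below 0.08 rad) or (horizontal distance between hub_2 and station_b below 0.004 m and z of hub_2 in the frame of station_b between 0 and 0.0065 m and angle between hub_2's own z axis and vertical below 0.08 rad) or (horizontal distance between hub_2 and station_c below 0.004 m and z of hub_2 in the frame of station_c between 0 and 0.0065 m and angle between hub_2's own z axis and vertical below 0.08 rad)) and ((horizontal distance between hub_3 and station_a below 0.004 m and z of hub_3 in the frame of station_a between 0 and 0.0065 m and angle between hub_3's own z axis and vertical below 0.08 rad) or (horizontal distance between hub_3 and station_b below 0.004 m and z of hub_3 in the frame of station_b between 0 and 0.0065 m and angle between hub_3's own z axis and vertical below 0.08 rad) or (horizontal distance between hub_3 and station_c below 0.004 m and z of hub_3 in the frame of station_c between 0 and 0.0065 m and angle between hub_3's own z axis and vertical below 0.08 rad)) and horizontal distance between dust_cap and station_red below 0.006 m and z of dust_cap in the frame of station_red below 0.0075 m and angle between dust_cap's own z axis and vertical below 0.1 rad and z of tested_1 in the frame of tested_bin between -0.005 and 0.045 m and x of tested_1 in the frame of tested_bin between -0.04 and 0.04 m and y of tested_1 in the frame of tested_bin between -0.06 and 0.06 m and z of tested_2 in the frame of tested_bin between -0.005 and 0.045 m and x of tested_2 in the frame of tested_bin between -0.04 and 0.04 m and y of tested_2 in the frame of tested_bin between -0.06 and 0.06 m and linear speed of each of hub_1, hub_2, hub_3, tested_1, tested_2, dust_cap below 0.02 m/s); the robot touches nothing.
It fails at once if a hub is pushed down on the station marked red ((horizontal distance between hub_1 and station_red below 0.012 m and z of hub_1 in the frame of station_red below 0.01 m) or (horizontal distance between hub_2 and station_red below 0.012 m and z of hub_2 in the frame of station_red below 0.01 m) or (horizontal distance between hub_3 and station_red below 0.012 m and z of hub_3 in the frame of station_red below 0.01 m)).
It fails at once if a hub is pushed down on a station while the leg is not seated (value of joint leg below 1.45 rad and ((horizontal distance between hub_1 and station_a below 0.012 m and z of hub_1 in the frame of station_a below 0.01 m) or (horizontal distance between hub_1 and station_b below 0.012 m and z of hub_1 in the frame of station_b below 0.01 m) or (horizontal distance between hub_1 and station_c below 0.012 m and z of hub_1 in the frame of station_c below 0.01 m) or (horizontal distance between hub_2 and station_a below 0.012 m and z of hub_2 in the frame of station_a below 0.01 m) or (horizontal distance between hub_2 and station_b below 0.012 m and z of hub_2 in the frame of station_b below 0.01 m) or (horizontal distance between hub_2 and station_c below 0.012 m and z of hub_2 in the frame of station_c below 0.01 m) or (horizontal distance between hub_3 and station_a below 0.012 m and z of hub_3 in the frame of station_a below 0.01 m) or (horizontal distance between hub_3 and station_b below 0.012 m and z of hub_3 in the frame of station_b below 0.01 m) or (horizontal distance between hub_3 and station_c below 0.012 m and z of hub_3 in the frame of station_c below 0.01 m))).
It fails at once if a bystander (glue bottle, roll of black tape, brass weight) is moved by more than 30 mm (distance of any of glue_bottle, tape_roll, brass_weight from where it was at the start of the episode above 0.03 m).
Of tested_1, tested_2 only 1 to 2 are there at a start; the rules pass over those that are not, and their reading is None.
Of hub_1, hub_2, hub_3 only 2 to 3 are there at a start; the rules pass over those that are not, and their reading is None.
At some moment in a run one of hub_1, hub_2, hub_3 may be knocked a few centimetres aside while the robot is not near it.
Once in a run the grip may slacken for a moment while it holds something.
It also fails if it takes over 210 s, if anything falls off the work surface, if the arm or the gripper's body presses on something with over 40 N, if the wrist force passes 120 N, or if a joint passes its speed limit or range.

## Robot

A 6-joint arm with a two-finger parallel gripper is mounted at the origin on a cart in front of the work surface, level with it; the furniture and walls round the work are solid. World frame = base frame: x ahead of the robot, y to its left, z up, the work surface at z = 0. Lengths are in m, angles in rad, forces in N, time in s.
With the tool pointing down it reaches from about 0.275 to 0.85 m from the base axis. Payload 5.2 kg.
Tool frame: the origin (TCP) lies at the very end of the fingers, on their centre line; the grasp point (between the pads) lies 19 mm behind it; z points along the fingers, x is the direction in which the jaws open and shut, and the axes are right-handed (so a half turn about z gives the same grasp; the last joint's range is limited). The gripper opens to 85 mm and grips with 20 to 120 N. Pads are 22 mm wide; open, the fingers measure 114 mm over their backs; the gripper's body (76 mm by 85 mm) begins 54 mm behind the grasp point. The pads swing forward as they close: fully open they stand 13 mm farther back than shut.
Start: joints at [-1.423, 0.259, 1.535, -0, 1.348, -0.203], TCP at [0.189, -0.517, 0.231] pointing down, gripper open.
Joint ranges: [-3.14, 3.14], [-0.91, 2.08], [0.19, 2.58], [-1.22, 4.36], [0.22, 2.71], [-3.12, 3.12]. Speed limits (rad/s): [2.57, 2.57, 3.14, 3.14, 3.14, 3.14].

## Interface

Orientations are given as a unit quaternion [w, x, y, z].
In Python, from rig import bot, vision, workorder gives the robot as it stands.
- The arm moves only by the shell command python3 -m jog 'ROWS' [OPENING]. ROWS is JSON, a list of rows, each a list of 4 numbers: the shift along the world's x, y, z in cm, then the turn about the world's z in degrees. In form: [[dx, dy, dz, yaw], ...]. A call has exactly 5 rows; each row is the pose to reach, as a shift and turn from the pose commanded when the call began; what a row does not reach only later rows make up. A row lasts 1/12 s, in which the tool goes at most 41.7 mm and 7.16 degrees, less where a joint would pass 70% of its speed; a pose out of reach is approached as far as the arm can. A call with a gripper value outside its range is refused whole. OPENING is the closure in counts, from 0 (fully open) to 255 (shut), set as the call begins (- or left out, the last holds). The fingers move at their own pace and stop on an object; the grip force is fixed at half the most. Time passes only in rows, so rows that repeat a pose let the fingers close, or fill a call up. It gives the time, the measured TCP pose, the force and the opening at its end, in the units of the state.
- bot.get_obs(): the state, without advancing time (a new reading comes with each control period).
- vision.read_camera(name): name is "scene" or "top" or "wrist"; returns the picture (480x640x3 uint8, red, green, blue); there is no depth.
- vision.camera_model(name): a dict with "intrinsics" (3x3 intrinsics, pixels), "T" (4x4, takes a point from camera to world coordinates). Camera axes: x right, y up, looking along -z (the intrinsics and any distortion apply to the point x, -y, -z); pixel columns grow to the right and rows downward; lengths in m; the calibration is good to about 2 mm. The wrist camera is an equidistant fisheye: a pixel r from the principal point sees the ray r / f radians off the axis. A picture is of the moment at which its call begins: read the wrist's pose just before it. camera_model takes no time and is no camera call; for the wrist camera it gives the pose at the moment of the call.
- workorder.job_done(): hands the job in, once; it reports no verdict.
The state is a dict: "time_s": time; "q": joint angles; "joint_vel": joint speeds; "joint_torque": joint torques, N m; "tcp_pos": TCP position; "orientation": TCP orientation; "contact_force": force on the tool from outside, world axes, zero at the start; "torque": the same for the moment, N m; "gripper_width": finger opening in m.
Only numpy, scipy, OpenCV 4.12 (cv2) and the standard library are available. Lean on these libraries where they do the work, as an engineer would, in place of code of your own. Each camera call takes 0.05 s, during which the arm holds its last target. There are 200 camera calls.

## Working session

There is one attempt and no reset: what is moved stays moved. The work goes in short steps, Python scripts to look and compute and a shell command to move; the robot and the scene stay as the last step left them, time stands still between calls to the robot, and variables do not carry over. Pictures are saved under pics/ and viewed, about 12 in all and at most 16, crops included, and the job is handed in when it is done.

```bash
ls; mkdir -p pics; python3 - <<'E'
from rig import bot, vision
import cv2, numpy as np
np.set_printoptions(precision=4,suppress=True)
print(bot.get_obs())
for n in ("scene","top"):
    im=vision.read_camera(n); m=vision.camera_model(n)
    print(n,m["intrinsics"],m["T"])
    cv2.imwrite(f"pics/{n}0.png",im[:,:,::-1])
m=vision.camera_model("wrist");print(m)
E
```

```text
pics
{'time_s': 0.0, 'q': array([-1.4228,  0.2593,  1.5361, -0.    ,  1.348 , -0.2028]), 'joint_vel': array([-0.0011,  0.0002,  0.0002, -0.0013, -0.0008, -0.    ]), 'joint_torque': array([  0.0008, -44.603 , -29.0569,  -0.0001,   0.0119,  -0.    ]), 'tcp_pos': array([ 0.189 , -0.516 ,  0.2305]), 'orientation': array([-0.0007,  0.8196, -0.5729, -0.0006]), 'contact_force': array([-0.0375,  0.3118,  0.2617]), 'torque': array([-0.0086, -0.0124,  0.0062]), 'gripper_width': 0.08537176279534738}
scene [[515.2512   0.     315.1785]
 [  0.     515.2512 243.4554]
 [  0.       0.       1.    ]] [[-0.8491  0.4002 -0.3447  0.1691]
 [-0.5282 -0.6385  0.5598  0.6369]
 [ 0.004   0.6574  0.7536  0.9031]
 [ 0.      0.      0.      1.    ]]
top [[443.8513   0.     326.0977]
 [  0.     443.8513 232.9014]
 [  0.       0.       1.    ]] [[-0.0073  0.9877 -0.1561  0.3925]
 [-0.9999 -0.0051  0.0148  0.0001]
 [ 0.0139  0.1561  0.9876  1.1744]
 [ 0.      0.      0.      1.    ]]
{'intrinsics': array([[371.6483,   0.    , 318.4894],
       [  0.    , 371.6483, 236.6129],
       [  0.    ,   0.    ,   1.    ]]), 'T': array([[ 0.3433,  0.8898,  0.3008,  0.2664],
       [-0.9392,  0.3258,  0.108 , -0.4882],
       [-0.0019, -0.3196,  0.9475,  0.3743],
       [ 0.    ,  0.    ,  0.    ,  1.    ]])}
```

View pics/top0.png

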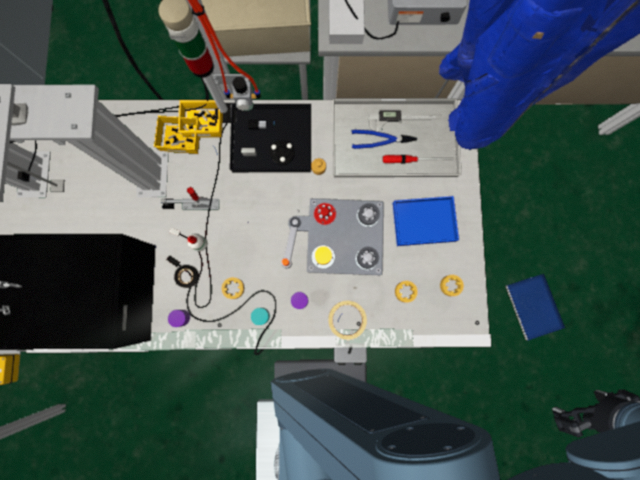

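View pics/scene0.png

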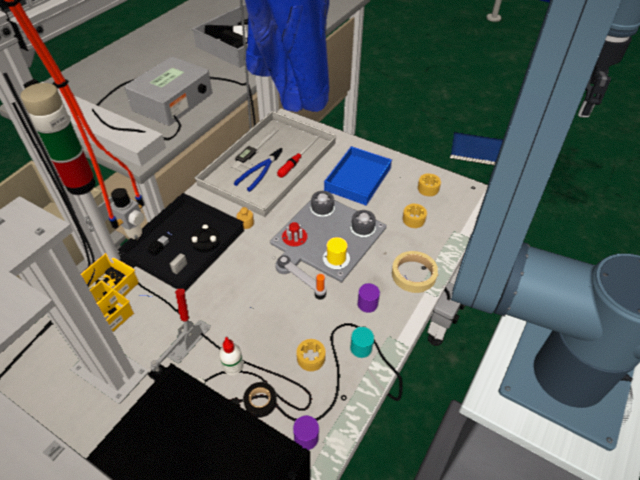

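Top view: the red station is at (325,213), the yellow cap at (323,257), and the dark hubs at (369,213) and (367,258). Three brass hubs are at (232,288), (405,291) and (452,285), the leg pivot at (294,222) and the orange knob at (286,263). The purple caps (300,300) and (178,318) and the teal cap (260,316) are look-alikes, because the cap I want is yellow and already sits on a stand shaft. The wooden ring at (347,320) has no teeth. Next I'll measure from both views.

```bash
cat > h.py <<'E'
from rig import bot, vision
import cv2, numpy as np
np.set_printoptions(precision=4,suppress=True)
def grab(n,name=None):
    m=vision.camera_model(n); im=vision.read_camera(n)
    if name: cv2.imwrite(f"pics/{name}.png",im[:,:,::-1])
    return im,m
def rays(px,m,fish=False):
    K=m["intrinsics"]; px=np.atleast_2d(np.asarray(px,float))
    d=(px-[K[0,2],K[1,2]])/[K[0,0],K[1,1]]
    if fish:
        r=np.linalg.norm(d,axis=1)+1e-12
        v=np.c_[d[:,0]/r*np.sin(r),-d[:,1]/r*np.sin(r),-np.cos(r)]
    else: v=np.c_[d[:,0],-d[:,1],-np.ones(len(d))]
    v=v@m["T"][:3,:3].T
    return m["T"][:3,3],v/np.linalg.norm(v,axis=1,keepdims=True)
def onplane(px,m,z,fish=False):
    o,v=rays(px,m,fish); return (o+v*((z-o[2])/v[:,2])[:,None])[:,:2]
def tri(L):   # [(o,v),...]
    A=0;b=0
    for o,v in L:
        P=np.eye(3)-np.outer(v,v); A=A+P; b=b+P@o
    p=np.linalg.solve(A,b)
    return p,max(np.linalg.norm((np.eye(3)-np.outer(v,v))@(p-o)) for o,v in L)
def hsv(im): return cv2.cvtColor(im,cv2.COLOR_RGB2HSV)
def blobs(mask,amin=20):
    n,l,s,c=cv2.connectedComponentsWithStats(mask.astype(np.uint8))
    return [(c[i],s[i]) for i in range(1,n) if s[i][4]>=amin],l
def circ(p):  # LSQ circle
    A=np.c_[2*p,np.ones(len(p))]; x=np.linalg.lstsq(A,(p**2).sum(1),rcond=None)[0]
    return x[:2],np.sqrt(x[2]+x[0]**2+x[1]**2)
E
python3 - <<'E'
from h import *
R={"brass":((14,110,110),(24,220,255)),"yellow":((25,150,150),(32,255,255)),"red":((0,150,100),(4,255,255)),"orange":((5,180,150),(13,255,255)),"blue":((100,150,100),(118,255,255))}
for n in("top","scene"):
    im=cv2.imread(f"pics/{n}0.png")[:,:,::-1].copy(); m=vision.camera_model(n); h=hsv(im)
    for pt in ([(286,263),(323,257),(232,280),(325,205),(300,300)] if n=="top" else [(320,283),(337,245),(311,345)]): print(pt,h[pt[1],pt[0]])
    for k,(a,b) in R.items():
        for c,s in blobs(cv2.inRange(h,a,b)>0,25)[0]: print(n,k,c.round(1),s, onplane(c,m,.03)[0])
E
```

```text
(286, 263) [ 12 211 239]
(323, 257) [ 27 183 247]
(232, 280) [ 20 132 191]
(325, 205) [  0 178 188]
(300, 300) [139 165 178]
top brass [177.2 124.5] [154 100  53  54 211] [0.8721 0.3831]
top brass [205.2 116.6] [201 111   8  11  32] [0.8944 0.3086]
top brass [170.  130.2] [160 122  22  26 106] [0.8557 0.4017]
top brass [185.5 126.9] [182 123   8   9  37] [0.865  0.3605]
top brass [204.1 126.2] [198 122  14   9  40] [0.8671 0.3105]
top brass [205.8 134.8] [197 133  25   5  55] [0.8425 0.305 ]
top brass [171.  136.3] [168 134   8   6  25] [0.8385 0.3982]
top brass [178.4 142.3] [169 138  20   9  53] [0.8215 0.3777]
top brass [318.  165.9] [311 159  15  15 187] [0.7549 0.0031]
top brass [451.4 285.2] [440 275  24  21 285] [ 0.4356 -0.3385]
top brass [232.4 287.9] [222 278  22  21 226] [0.4325 0.2231]
top brass [405.7 291.1] [395 281  22  21 246] [ 0.4212 -0.2201]
top yellow [190.1 114.1] [187 111   8   7  35] [0.9017 0.3497]
top yellow [203.  121.2] [200 118   8   6  25] [0.8812 0.314 ]
top yellow [213.1 128.1] [208 125  10   6  35] [0.8615 0.286 ]
top yellow [322.9 255. ] [316 247  15 
[... 2591 characters left out ...]
3] [ 61  87  22  33 138] [ 1.4684 -0.0989]
scene orange [ 96.4 171.1] [ 91 158  11  28  70] [1.1719 0.077 ]
scene orange [103.6 193. ] [101 185   7  17  30] [1.095  0.1247]
scene orange [320.  282.6] [317 274   7  17  97] [0.502  0.0761]
scene blue [288.1  51.5] [ 246    0   82  111 5988] [ 1.093 -0.684]
scene blue [320.3  15.4] [317   0   8  38 157] [ 1.1381 -0.9628]
scene blue [324.9  67.1] [323  56   5  22  41] [ 0.9386 -0.6655]
scene blue [266.8  72.6] [265  69   6   7  26] [ 1.0769 -0.5392]
scene blue [478.3 147.3] [455 136  46  25 577] [ 0.3781 -0.5365]
scene blue [357.4 175.2] [ 325  147   66   58 2303] [ 0.5993 -0.2644]
scene blue [254.8 173.5] [235 159  36  32 258] [ 0.824  -0.1308]
```

```bash
python3 -m jog '[[3,4.1,0,-5],[6,8.2,0,-10],[9,12.3,0,-15],[12,16,0,-20],[15,20,0,-20]]' 0; python3 -m jog '[[3,4,0,0],[6,8,0,0],[9,13,0,0],[12,18,0,0],[15,24,0,0]]';python3 -m jog '[[0,0,0,0],[0,0.7,0,0],[0,0.7,0,0],[0,0.7,0,0],[0,0.7,0,0]]'
python3 - <<'E'
from h import *
o=bot.get_obs();print(o["time_s"],o["tcp_pos"],o["q"],o["orientation"])
im,m=grab("wrist","w1");print(m["T"])
E
```

```text
time_s: 0.52
tcp_pos: [0.3143, -0.3478, 0.2309]
orientation: [0.0, -0.706, 0.708, 0.0]
contact_force: [0.4, 0.3, -0.1]
gripper_width: 0.0853
time_s: 0.93
tcp_pos: [0.4284, -0.1737, 0.2311]
orientation: [-0.0, 0.708, -0.707, -0.0]
contact_force: [0.4, -1.3, -0.0]
gripper_width: 0.0854
time_s: 1.35
tcp_pos: [0.4272, -0.1698, 0.2312]
orientation: [-0.0, -0.707, 0.707, 0.0]
contact_force: [-0.4, -0.1, 0.1]
gripper_width: 0.0853
1.35 [ 0.4272 -0.1698  0.2312] [-0.6215  0.0944  1.738  -0.0003  1.3093  0.9496] [-0.0002 -0.707   0.7072  0.    ]
[[-0.0007  0.9473  0.3203  0.5096]
 [-1.     -0.0006 -0.0002 -0.17  ]
 [ 0.     -0.3203  0.9473  0.3749]
 [ 0.      0.      0.      1.    ]]
```

View pics/w1.png

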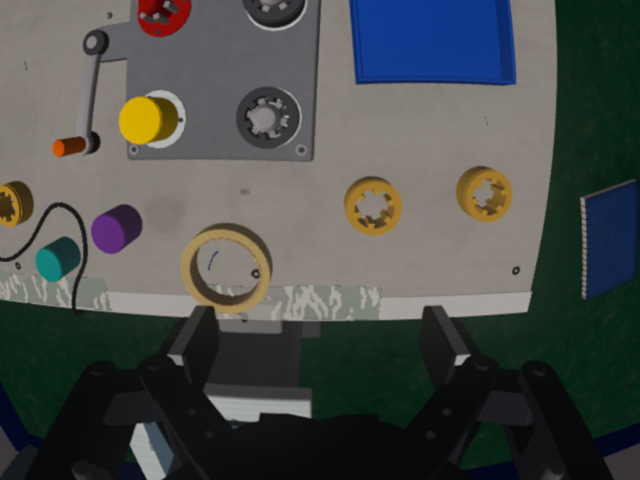

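The wrist view shows the stand with the pivot at (95,42), the knob at (68,147), the yellow cap at (148,120) and the dark hub at (268,117). Two brass hubs are at (373,207) and (485,194). I'll move to centre over the stand.

```bash
python3 -m jog '[[2,3,0,0],[4,6,0,0],[6,9,0,0],[7,11,0,0],[7,11,0,0]]';python3 -m jog '[[0,0,0,0],[0,0,0,0],[0,0,0,0],[0,0,0,0],[0,0,0,0]]'
python3 - <<'E'
from h import *
o=bot.get_obs();print(o["time_s"],o["tcp_pos"])
im,m=grab("wrist","w2");print(m["T"])
E
```

```text
time_s: 1.82
tcp_pos: [0.4991, -0.0566, 0.2312]
orientation: [-0.001, 0.708, -0.706, -0.0]
contact_force: [-0.6, 0.3, 0.2]
gripper_width: 0.0855
time_s: 2.23
tcp_pos: [0.4974, -0.0597, 0.2314]
orientation: [-0.0, -0.707, 0.707, -0.0]
contact_force: [0.4, 0.1, 0.5]
gripper_width: 0.0855
2.2333 [ 0.4974 -0.0597  0.2314]
[[-0.0005  0.9474  0.32    0.5798]
 [-1.     -0.0005 -0.0002 -0.0599]
 [-0.     -0.32    0.9474  0.3751]
 [ 0.      0.      0.      1.    ]]
```

View pics/w2.png

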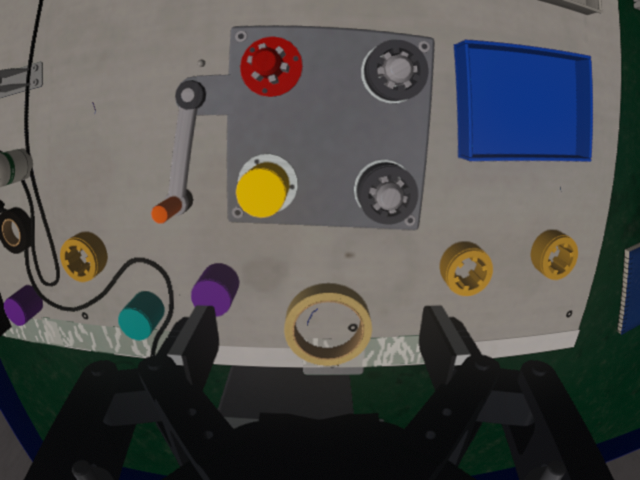

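```bash
python3 - <<'E'
from h import *
im=cv2.imread("pics/w2.png")
c=im[20:240,145:445]
c=cv2.resize(c,None,fx=2.6,fy=2.6,interpolation=cv2.INTER_CUBIC); c=cv2.convertScaleAbs(c,alpha=1.3,beta=10)
cv2.imwrite("pics/w2c.png",c)
E
```

```text
(no output)
```

View pics/w2c.png

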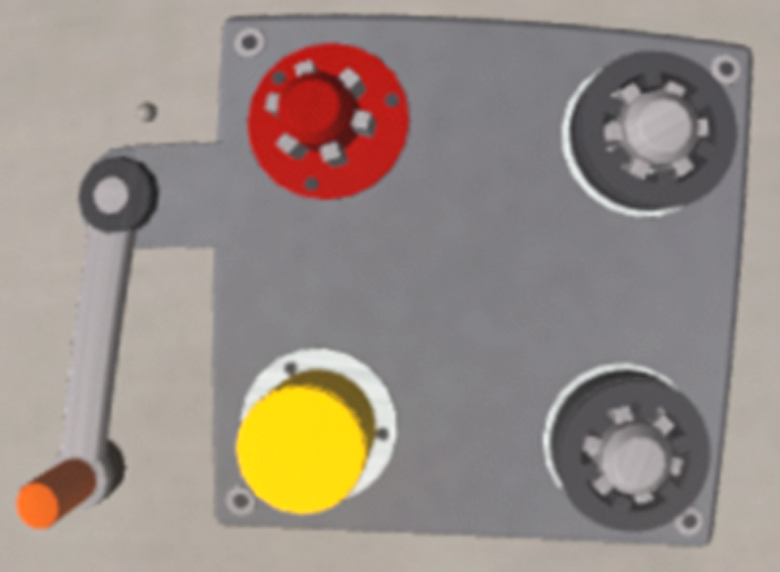

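```bash
python3 - <<'E'
from h import *
from math import *
T=np.array([[-0.0005,0.9474,0.32,0.5798],[-1,-0.0005,-0.0002,-0.0599],[0,-0.32,0.9474,0.3751],[0,0,0,1]])
T2=T
T1=np.array([[-0.0007,0.9473,0.3203,0.5096],[-1,-0.0006,-0.0002,-0.17],[0,-0.3203,0.9473,0.3749],[0,0,0,1]])
K=vision.camera_model("wrist")["intrinsics"]; m={"intrinsics":K,"T":T2}; m1={"intrinsics":K,"T":T1}
f=lambda pts,z: onplane(np.array(pts)/2.6+[145,20],m,z,True)
s=f([(249,42),(726,69),(689,521),(240,501)],.014); c=s.mean(0)
print("screws",s,"ctr",c,"sides",[np.linalg.norm(s[i]-s[(i+1)%4]) for i in range(4)])
ang=[atan2(*(s[0]-s[3])[::-1]),atan2(*(s[1]-s[2])[::-1]),atan2(*(s[0]-s[1])[::-1])-pi/2,atan2(*(s[3]-s[2])[::-1])-pi/2]
print("yaw",np.degrees(ang)); y=np.mean(ang); R=np.array([[cos(y),-sin(y)],[sin(y),cos(y)]])
for n,p in dict(red=(57.5,57.5),a=(-57.5,57.5),b=(57.5,-57.5),c=(-57.5,-57.5),pivot=(30,135)).items(): print(n,c+R@np.array(p)/1000)
print("redtip",f([(314,105)],.055),"redfl",f([(329,121)],.017),"b",f([(660,123)],.055),"c",f([(638,460)],.055),"cap",f([(301,450)],.062),"piv",f([(111,196)],.045),f([(111,196)],.03),"knob",f([(40,506)],.066))
for n,t,ctr in(("b",[(704,127),(674,90),(628,94),(613,131),(640,168),(683,167)],(660,123)),("c",[(676,466),(664,424),(622,415),(592,446),(602,484),(643,497)],(638,460)),("red",[(350,78),(363,121),(331,152),(288,144),(272,103),(304,69)],0)):
    p=f(t,.043); q=p.mean(0) if n=="red" else p.mean(0); d=p-q; a=np.degrees(np.arctan2(d[:,1],d[:,0]))
    print(n,"teeth ctr",q,"yaw mod60",a%60,np.linalg.norm(d,axis=1))
# triangulated heights with w1: knob, pivot, c tip, cap
for n,a,b in(("knob",(40,506),(60,148)),("pivot",(111,196),(97,42)),("ctip",(638,460),(269,117))):
    o,v=rays(np.array(a)/2.6+[145,20],m,True); o1,v1=rays(b,m1,True); print(n,tri([(o,v[0]),(o1,v1[0])]))
E
```

```text
screws [[ 0.661   0.0147]
 [ 0.6526 -0.1626]
 [ 0.4755 -0.1543]
 [ 0.4837  0.0231]] ctr [ 0.5682 -0.0698] sides [np.float64(0.1775270701913447), np.float64(0.17737807839454559), np.float64(0.17751121509474152), np.float64(0.1775757715453945)]
yaw [-2.6985 -2.7036 -2.7091 -2.6453]
red [ 0.6283 -0.015 ]
a [ 0.5135 -0.0097]
b [ 0.6229 -0.1299]
c [ 0.5081 -0.1245]
pivot [0.6045 0.0637]
redtip [[ 0.6287 -0.0154]] redfl [[ 0.6282 -0.0156]] b [[ 0.6238 -0.1283]] c [[ 0.509  -0.1239]] cap [[ 0.5139 -0.0099]] piv [[0.6031 0.0583]] [[0.6041 0.0637]] knob [[0.4968 0.0851]]
b teeth ctr [ 0.6232 -0.13  ] yaw mod60 [36.7518 37.9516 40.6223 35.5257 37.0446 35.6366] [0.0166 0.0155 0.0157 0.0154 0.0152 0.0157]
c teeth ctr [ 0.508  -0.1246] yaw mod60 [17.1473 17.6227 18.0469 17.8085 13.9919 15.7392] [0.0163 0.0157 0.0153 0.0154 0.0152 0.0158]
red teeth ctr [ 0.6284 -0.015 ] yaw mod60 [15.7074 14.9471 16.8706 17.4895 17.1246 17.2984] [0.0157 0.0159 0.0153 0.0152 0.0161 0.0158]
knob (array([0.4968, 0.0855, 0.0645]), np.float64(0.00047027478697621246))
pivot (array([0.6067, 0.0689, 0.0126]), np.float64(0.0016254209669736839))
ctip (array([ 0.508 , -0.1262,  0.0465]), np.float64(0.0010379000043726503))
```

Screw square sides are 177.4 to 177.6 mm, and the station positions agree with the tips and tooth rings within 1 to 2 mm. The leg is at about 0.15 rad with the knob at (0.497, 0.085). The plan is to grip the knob and swing it along its arc.

```bash
python3 -m jog '[[0,4,0,0],[0,8,0,0],[0,12,0,0],[0,14.5,-2,0],[0,14.5,-5,0]]' 0; python3 -m jog '[[0,0,-4,0],[0,0,-8,0],[0,0,-12,0],[0,0,-14.5,0],[0,0,-14.5,0]]'; python3 -m jog '[[0,0,0,0],[0,0,0,0],[0,0,0,0],[0,0,0,0],[0,0,0,0]]' 255; python3 -m jog '[[0,0,0,0],[0,0,0,0],[0,0,0,0],[0,0,0,0],[0,0,0,0]]'
```

```text
time_s: 2.7
tcp_pos: [0.4996, 0.0903, 0.1838]
orientation: [-0.003, 0.709, -0.705, 0.002]
contact_force: [0.9, -0.6, 0.5]
gripper_width: 0.0856
time_s: 3.12
tcp_pos: [0.4933, 0.0862, 0.0314]
orientation: [0.004, 0.707, -0.707, -0.004]
contact_force: [-0.4, -0.6, 0.5]
gripper_width: 0.0852
time_s: 3.53
tcp_pos: [0.4989, 0.0863, 0.038]
orientation: [-0.001, 0.708, -0.706, 0.001]
contact_force: [-0.1, -0.3, 0.0]
gripper_width: 0.0256
time_s: 3.95
tcp_pos: [0.4986, 0.0863, 0.0378]
orientation: [-0.001, 0.708, -0.706, 0.001]
contact_force: [-0.6, -0.1, 7.3]
gripper_width: 0.0162
```

```bash
python3 -m jog '[[0.15,0.8,0,0],[0.4,1.6,0,0],[0.8,2.5,0,0],[1.2,3.3,0,0],[1.75,4.15,0,0]]'; python3 -m jog '[[0.6,0.8,0,0],[1.25,1.5,0,0],[1.95,2.15,0,0],[2.75,2.75,0,0],[3.5,3.25,0,0]]';python3 -m jog '[[0.85,0.4,0,0],[1.75,0.8,0,0],[2.7,1.1,0,0],[3.6,1.3,0,0],[4.55,1.4,0,0]]'; python3 -m jog '[[0.5,0.05,0,0],[1,0.05,0,0],[1.5,0.05,0,0],[1.8,0,0,0],[1.8,0,0,0]]'; python3 -m jog '[[0,0,0,0],[0,0,0,0],[0,0,0,0],[0,0,0,0],[0,0,0,0]]'
```

```text
time_s: 4.37
tcp_pos: [0.5155, 0.1274, 0.0377]
orientation: [0.0, 0.707, -0.707, 0.001]
contact_force: [-4.4, -1.8, 8.9]
gripper_width: 0.016
time_s: 4.78
tcp_pos: [0.5508, 0.1597, 0.0376]
orientation: [0.0, 0.708, -0.707, 0.001]
contact_force: [-3.4, -6.7, 7.1]
gripper_width: 0.0162
time_s: 5.2
tcp_pos: [0.5942, 0.1736, 0.0375]
orientation: [0.002, 0.708, -0.707, -0.001]
contact_force: [-3.1, -3.8, 7.5]
gripper_width: 0.0162
time_s: 5.62
tcp_pos: [0.6136, 0.1742, 0.0375]
orientation: [0.0, 0.707, -0.707, -0.0]
contact_force: [-4.1, -2.2, 9.5]
gripper_width: 0.0161
time_s: 6.03
tcp_pos: [0.6136, 0.1742, 0.0375]
orientation: [-0.0, 0.707, -0.707, 0.0]
contact_force: [-3.0, -1.2, 8.8]
gripper_width: 0.016
```

```bash
python3 -m jog '[[0.3,0,0,0],[0.5,0,0,0],[0.5,0,0,0],[0.5,0,0,0],[0.5,0,0,0]]'; python3 -m jog '[[0,0,0,0],[0,0,0,0],[0,0,0,0],[0,0,4,0],[0,0,8,0]]' 0; python3 -m jog '[[-1,-2,4,0],[-3,-5,8,0],[-6,-9,11,0],[-9,-12,11,0],[-11.6,-15,11,0]]'; python3 -m jog '[[0,0,0,0],[0,0,0,0],[0,0,0,0],[0,0,0,0],[0,0,0,0]]'
python3 - <<'E'
from h import *
im,m=grab("wrist","w3");print(m["T"].tolist(),bot.get_obs()["tcp_pos"])
h=hsv(im)
for c,s in blobs(cv2.inRange(h,(5,180,150),(13,255,255))>0,30)[0]: print(c,s,onplane(c,m,.066,True))
E
```

```text
time_s: 6.45
tcp_pos: [0.6138, 0.1742, 0.0373]
orientation: [0.004, 0.708, -0.707, -0.003]
contact_force: [-16.6, -3.1, 19.1]
gripper_width: 0.0159
time_s: 6.87
tcp_pos: [0.6165, 0.1742, 0.1136]
orientation: [0.003, 0.708, -0.706, -0.003]
contact_force: [1.7, 0.4, 0.9]
gripper_width: 0.0757
time_s: 7.28
tcp_pos: [0.5212, 0.0437, 0.2258]
orientation: [-0.002, 0.708, -0.706, 0.002]
contact_force: [-0.5, -0.9, 0.3]
gripper_width: 0.0853
time_s: 7.7
tcp_pos: [0.521, 0.0453, 0.2227]
orientation: [0.0, 0.708, -0.706, -0.0]
contact_force: [0.2, 0.8, 0.0]
gripper_width: 0.0854
[[0.0026148161601340304, 0.9472187151142669, 0.32057739856971085, 0.6034535924132679], [-0.9999964177653189, 0.0026601849065806464, 0.0002964334494422012, 0.045272891400323895], [-0.0005720078459685123, -0.32057702530521015, 0.947222277849019, 0.3663846207327919], [0.0, 0.0, 0.0, 1.0]] [0.5209 0.0454 0.2227]
[165.1626 114.1341] [157 105  17  19 246] [[0.61   0.1742]]
```

View pics/w3.png

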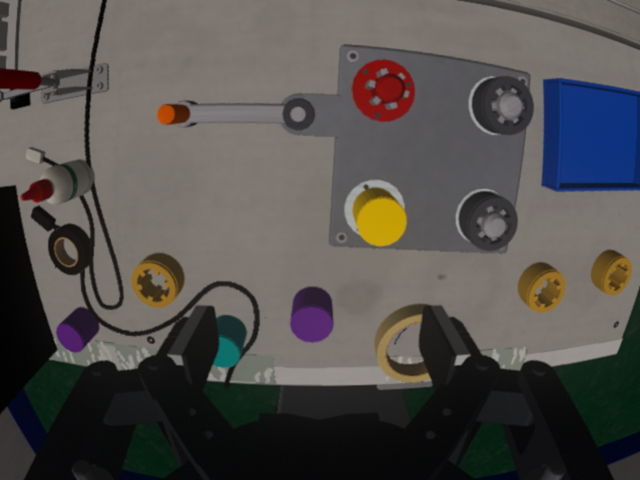

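The leg is seated: the knob is at (0.610, 0.174) against (0.6097, 0.1736) expected, and it resisted 16 N at the stop. The cap at (380,215) is the only yellow one and sits on a stand shaft. The purple ones at (312,313) and (78,329) and the teal one at (228,342) are on the bench, and the w2c crop confirmed this. Next I'll grasp the yellow cap.

```bash
python3 -m jog '[[-0.7,-2,0,0],[-0.7,-4,-2,0],[-0.7,-5.5,-5,0],[-0.7,-5.5,-9,0],[-0.7,-5.5,-12,0]]' 0; python3 -m jog '[[0,0,-3,0],[0,0,-6,0],[0,0,-7.3,0],[0,0,-7.3,0],[0,0,-7.3,0]]'; python3 -m jog '[[0,0,0,0],[0,0,0,0],[0,0,0,0],[0,0,0,0],[0,0,0,0]]'; python3 -m jog '[[0,0,0,0],[0,0,0,0],[0,0,0,0],[0,0,0,0],[0,0,0,0]]' 255
```

```text
time_s: 8.17
tcp_pos: [0.5132, -0.0106, 0.101]
orientation: [0.0, 0.708, -0.707, -0.0]
contact_force: [0.5, 0.4, -0.4]
gripper_width: 0.0852
time_s: 8.58
tcp_pos: [0.5132, -0.0099, 0.0294]
orientation: [0.001, 0.708, -0.706, -0.001]
contact_force: [0.8, 0.3, 0.9]
gripper_width: 0.0855
time_s: 9.0
tcp_pos: [0.5138, -0.0106, 0.0311]
orientation: [-0.0, 0.708, -0.706, 0.001]
contact_force: [-0.7, 0.2, 0.1]
gripper_width: 0.0849
time_s: 9.42
tcp_pos: [0.5136, -0.0106, 0.0307]
orientation: [-0.0, 0.708, -0.707, 0.0]
contact_force: [-0.4, -0.1, 3.8]
gripper_width: 0.0432
```

```bash
python3 -m jog '[[0,0,0,0],[0,0,2,0],[0,0,4,0],[0,0,6,0],[0,0,6.5,0]]'; python3 -m jog '[[2,0,0,0],[5,0,0,0],[8,-0.2,0,0],[10.5,-0.4,0,0],[11.5,-0.45,0,0]]'; python3 -m jog '[[0,0,0,0],[0,0,0,0],[0,0,0,0],[0,0,0,0],[0,0,0,0]]'
python3 - <<'E'
from h import *
print(bot.get_obs()["tcp_pos"]);im,m=grab("wrist","w4");print(m["T"].tolist())
E
```

```text
time_s: 9.83
tcp_pos: [0.5149, -0.0108, 0.0978]
orientation: [-0.001, 0.708, -0.706, 0.002]
contact_force: [1.5, -0.1, -0.0]
gripper_width: 0.043
time_s: 10.25
tcp_pos: [0.6313, -0.0155, 0.0942]
orientation: [-0.001, 0.708, -0.707, 0.001]
contact_force: [0.1, 1.1, -0.0]
gripper_width: 0.043
time_s: 10.67
tcp_pos: [0.6274, -0.0149, 0.0953]
orientation: [0.0, 0.708, -0.707, -0.0]
contact_force: [0.6, -0.4, -0.8]
gripper_width: 0.0434
[ 0.6274 -0.0149  0.0953]
[[0.0012999417643532307, 0.9471787345635625, 0.3207035312277933, 0.7098838366978971], [-0.9999991062029574, 0.0013315435711804163, 0.0001207683855364472, -0.015010252014379175], [-0.0003126414786734911, -0.320703401575794, 0.9471796189071106, 0.23890570808349165], [0.0, 0.0, 0.0, 1.0]]
```

View pics/w4.png

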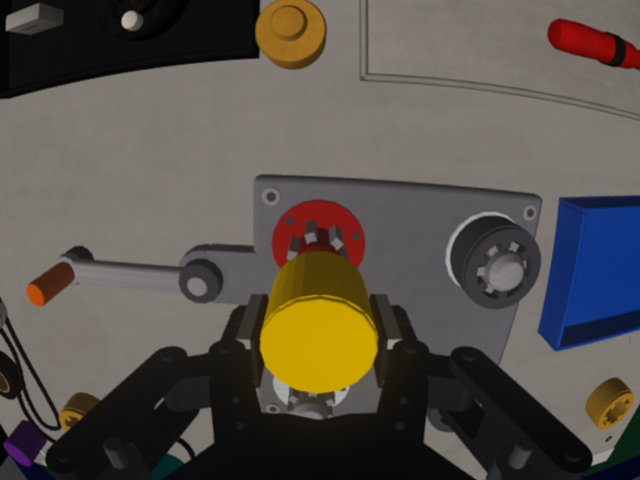

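The cap is upright in the jaws. I'll lower it onto the red shaft.

```bash
python3 -m jog '[[0.1,0,-1,0],[0.1,0,-2,0],[0.1,0,-3,0],[0.1,0,-4,0],[0.1,0,-4,0]]'; python3 -m jog '[[0,0,-0.8,0],[0,0,-1.6,0],[0,0,-2.2,0],[0,0,-2.3,0],[0,0,-2.3,0]]'
```

```text
time_s: 11.13
tcp_pos: [0.6272, -0.0147, 0.0519]
orientation: [0.002, 0.708, -0.707, -0.002]
contact_force: [-0.3, -0.6, -0.5]
gripper_width: 0.0428
time_s: 11.55
tcp_pos: [0.6291, -0.015, 0.0317]
orientation: [0.0, 0.708, -0.706, -0.0]
contact_force: [0.3, 0.2, 0.5]
gripper_width: 0.0429
```

```bash
python3 -m jog '[[0,0,-0.1,0],[0,0,-0.1,0],[0,0,0,0],[0,0,3,0],[0,0,7,0]]' 0; python3 -m jog '[[-2,-2,3,0],[-5,-5,6,0],[-8,-8,8,0],[-11,-10,8,0],[-12.1,-10.95,8,0]]';  python3 -m jog '[[0,0,0,0],[0,0,0,0],[0,0,0,0],[0,0,0,0],[0,0,0,0]]'
python3 - <<'E'
from h import *
print(bot.get_obs()["tcp_pos"]);im,m=grab("wrist","w5");print(m["T"].tolist())
c=cv2.resize(im[40:330,100:500],None,fx=2,fy=2,interpolation=cv2.INTER_CUBIC); cv2.imwrite("pics/w5c.png",c[:,:,::-1])
E
```

```text
time_s: 11.97
tcp_pos: [0.6264, -0.0145, 0.0995]
orientation: [0.002, 0.708, -0.707, -0.004]
contact_force: [0.7, -0.1, 0.3]
gripper_width: 0.0855
time_s: 12.38
tcp_pos: [0.5068, -0.1266, 0.185]
orientation: [-0.0, 0.708, -0.707, 0.002]
contact_force: [0.1, -0.5, -0.1]
gripper_width: 0.0853
time_s: 12.8
tcp_pos: [0.509, -0.1238, 0.182]
orientation: [-0.0, 0.708, -0.706, -0.0]
contact_force: [-0.1, 0.6, 0.1]
gripper_width: 0.0851
[ 0.509  -0.1238  0.182 ]
[[0.002659196640377119, 0.9473379544761725, 0.32022449731731495, 0.5914370917108277], [-0.9999963177709104, 0.00269253836176116, 0.00033864699776255905, -0.12383275151122144], [-0.0005414035892526263, -0.3202242187063148, 0.9473416261497655, 0.3256862711147624], [0.0, 0.0, 0.0, 1.0]]
```

View pics/w5c.png

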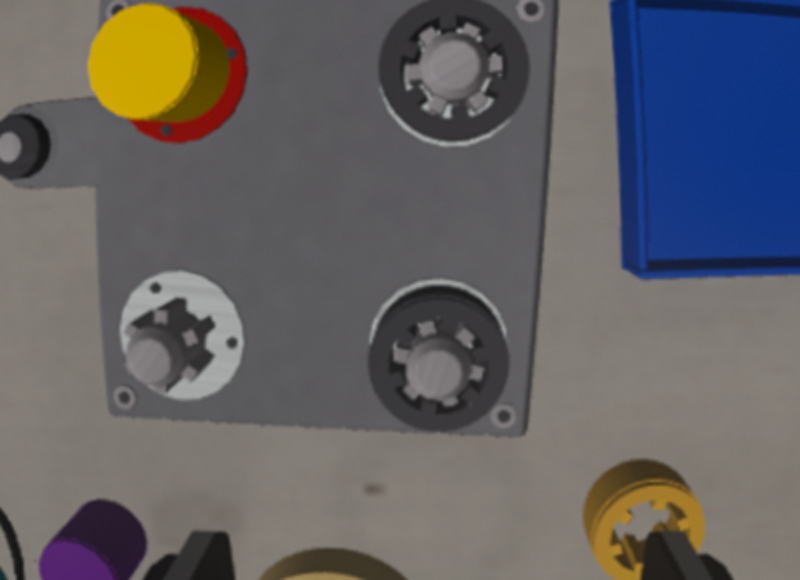

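```bash
python3 -m jog '[[-0.1,0,-4,0],[-0.1,0,-8,0],[-0.1,0,-12,0],[-0.1,0,-15,0],[-0.1,0,-16.1,0]]' 0; python3 -m jog '[[0,0,0,0],[0,0,0,0],[0,0,0,0],[0,0,0,0],[0,0,0,0]]'; python3 -m jog '[[0,0,0,0],[0,0,0,0],[0,0,0,0],[0,0,0,0],[0,0,0,0]]' 255
python3 - <<'E'
from h import *
K=vision.camera_model("wrist")["intrinsics"]
m={"intrinsics":K,"T":np.array([[-0.0005,0.9474,0.32,0.5798],[-1,-0.0005,-0.0002,-0.0599],[0,-0.32,0.9474,0.3751],[0,0,0,1]])}
im=cv2.imread("pics/w2.png")[:,:,::-1].copy(); M=cv2.inRange(hsv(im),(100,120,60),(125,255,255)); M[:, :440]=0;M[:,605:]=0
M=M[:300]; ct=max(cv2.findContours(M,0,2)[0],key=cv2.contourArea).reshape(-1,2)
p=onplane(ct,m,.032,True); r=cv2.minAreaRect((p*1000).astype(np.float32)); print("bin rim w2",r)
t=cv2.imread("pics/top0.png")[:,:,::-1].copy(); M=cv2.inRange(hsv(t),(100,120,60),(125,255,255)); M[:185]=0;M[:,470:]=0
ct=max(cv2.findContours(M,0,2)[0],key=cv2.contourArea).reshape(-1,2)
print("top",cv2.minAreaRect((onplane(ct,vision.camera_model("top"),.032)*1000).astype(np.float32)))
m5={"intrinsics":K,"T":np.array([[0.002659,0.947338,0.320224,0.591437],[-0.999996,0.002693,0.000339,-0.123833],[-0.000541,-0.320224,0.947342,0.325686],[0,0,0,1]])}
print(onplane(np.array([(160,316),(203,324),(190,338),(189,376),(132,330)])/2+[100,40],m5,.043,True))
for a,z in (((178,335),.017),((150,362),.055)): print(onplane(np.array(a)/2+[100,40],m5,z,True))
E
```

```text
time_s: 13.27
tcp_pos: [0.5046, -0.1224, 0.0165]
orientation: [0.001, 0.708, -0.706, -0.004]
contact_force: [-0.7, 0.5, -1.5]
gripper_width: 0.0854
time_s: 13.68
tcp_pos: [0.5085, -0.1249, 0.0227]
orientation: [-0.0, 0.708, -0.706, 0.001]
contact_force: [0.3, 0.4, -1.0]
gripper_width: 0.0858
time_s: 14.1
tcp_pos: [0.5077, -0.1246, 0.0225]
orientation: [-0.0, 0.708, -0.707, 0.001]
contact_force: [-2.0, 0.8, 8.8]
gripper_width: 0.0554
bin rim w2 ((606.8118286132812, -275.79827880859375), (119.11200714111328, 171.12954711914062), 4.075109481811523)
top ((605.1151123046875, -277.2738952636719), (120.1704330444336, 162.9072265625), 4.097017288208008)
[[ 0.5288 -0.0109]
 [ 0.5251 -0.0295]
 [ 0.5193 -0.0233]
 [ 0.5031 -0.0213]
 [ 0.5232  0.0025]]
[[ 0.5142 -0.0084]]
[[ 0.5128 -0.0094]]
```

Gripped at 55 mm. The bin centre is about (0.605, -0.278) with a yaw of 4°, agreeing within 2 mm in both views. I'll lift, turn the jaws to the bin's x and place the hub in the far slot.

```bash
python3 -m jog '[[0,0,1,0],[0,0,3,0],[0,0,5,0],[0,0,7.5,0],[0,0,7.5,0]]'; python3 -m jog '[[2,-3,0,7],[4,-6,0,14],[6,-9,0,21],[8,-13,0,28],[9.9,-17,0,35]]'; python3 -m jog '[[0,-1,0,7],[0,-1.7,0,14],[0,-1.7,0,21],[0,-1.7,0,28],[0,-1.7,0,35]]'; python3 -m jog '[[0,0,0,7],[0,0,0,14],[0,0,0,21],[0,0,0,24],[0,0,0,24]]'; python3 -m jog '[[0,0,0,0],[0,0,0,0],[0,0,0,0],[0,0,0,0],[0,0,0,0]]'
```

```text
time_s: 14.52
tcp_pos: [0.5099, -0.1258, 0.101]
orientation: [-0.001, 0.708, -0.706, 0.004]
contact_force: [1.3, -0.5, -1.6]
gripper_width: 0.0556
time_s: 14.93
tcp_pos: [0.6043, -0.2902, 0.0957]
orientation: [-0.0, 0.889, -0.458, -0.001]
contact_force: [0.2, 0.4, -1.7]
gripper_width: 0.056
time_s: 15.35
tcp_pos: [0.6032, -0.3064, 0.0951]
orientation: [-0.0, 0.985, -0.17, -0.001]
contact_force: [1.0, -0.5, -2.9]
gripper_width: 0.0555
time_s: 15.77
tcp_pos: [0.6033, -0.3061, 0.0954]
orientation: [-0.001, 0.999, 0.037, -0.001]
contact_force: [0.3, -0.0, -1.3]
gripper_width: 0.0557
time_s: 16.18
tcp_pos: [0.6039, -0.3064, 0.0963]
orientation: [-0.0, 0.999, 0.035, -0.0]
contact_force: [0.5, -0.5, -0.7]
gripper_width: 0.0554
```

```bash
python3 -m jog '[[0.3,-0.5,0,0],[0.3,-0.5,-2,0],[0.3,-0.5,-4,0],[0.3,-0.5,-6,0],[0.3,-0.5,-8,0]]'; python3 -m jog '[[0,0,0,0],[0,0,0,0],[0,0,0,0],[0,0,0,0],[0,0,0,0]]'; python3 -m jog '[[0,0,0,0],[0,0,0,0],[0,0,0,0],[0,0,0,0],[0,0,0,0]]' 60;  python3 -m jog '[[0,0,1,0],[0,0,3,0],[0,0,5,0],[0,0,8,0],[0,0,10,0]]'
```

```text
time_s: 16.6
tcp_pos: [0.6073, -0.3119, 0.0157]
orientation: [0.0, 0.999, 0.036, 0.0]
contact_force: [-0.6, -0.9, -2.4]
gripper_width: 0.0552
time_s: 17.02
tcp_pos: [0.6079, -0.3122, 0.0182]
orientation: [0.001, 0.999, 0.036, 0.001]
contact_force: [0.4, 0.4, -2.0]
gripper_width: 0.0557
time_s: 17.43
tcp_pos: [0.607, -0.3115, 0.0166]
orientation: [0.0, 0.999, 0.036, 0.0]
contact_force: [-0.1, -0.0, -0.2]
gripper_width: 0.0652
time_s: 17.85
tcp_pos: [0.6075, -0.3118, 0.1195]
orientation: [0.001, 0.999, 0.036, 0.001]
contact_force: [-0.1, -1.0, 0.9]
gripper_width: 0.0651
```

```bash
python3 -m jog '[[0.3,4,0,0],[0.6,8,0,0],[0.9,12,0,0],[1.2,16,0,0],[1.5,18.2,0,0]]' 0; python3 -m jog '[[0,0,0,0],[0,0,-1,0],[0,0,-3,0],[0,0,-3,0],[0,0,-3,0]]'
```

```text
time_s: 18.27
tcp_pos: [0.6216, -0.1251, 0.1173]
orientation: [-0.001, 0.999, 0.037, 0.0]
contact_force: [-0.3, 0.8, -0.5]
gripper_width: 0.0855
time_s: 18.68
tcp_pos: [0.6207, -0.1304, 0.0849]
orientation: [-0.0, 0.999, 0.035, -0.002]
contact_force: [0.0, -0.3, -0.4]
gripper_width: 0.0854
```

```bash
python3 -m jog '[[0.2,0,-2,0],[0.2,0,-4,0],[0.2,0,-6,0],[0.2,0,-6.3,0],[0.2,0,-6.3,0]]' 0; python3 -m jog '[[0,0,0,0],[0,0,0,0],[0,0,0,0],[0,0,0,0],[0,0,0,0]]'; python3 -m jog '[[0,0,0,0],[0,0,0,0],[0,0,0,0],[0,0,0,0],[0,0,0,0]]' 255; python3 -m jog '[[0,0,1,0],[0,0,3,0],[0,0,5,0],[0,0,7.5,0],[0,0,7.5,0]]'; python3 -m jog '[[0,-3,0,0],[-1,-6,0,0],[-1.5,-9,0,0],[-2,-11.5,0,0],[-2,-11.5,0,0]]'; python3 -m jog '[[0,0,0,0],[0,0,0,0],[0,0,0,0],[0,0,0,0],[0,0,0,0]]'
```

```text
time_s: 19.1
tcp_pos: [0.6231, -0.1301, 0.0225]
orientation: [-0.0, 0.999, 0.035, -0.001]
contact_force: [0.3, -1.2, 0.6]
gripper_width: 0.085
time_s: 19.52
tcp_pos: [0.6244, -0.1295, 0.0242]
orientation: [0.0, 0.999, 0.036, 0.001]
contact_force: [0.2, 0.9, -0.4]
gripper_width: 0.0855
time_s: 19.93
tcp_pos: [0.6243, -0.1295, 0.024]
orientation: [0.0, 0.999, 0.036, 0.0]
contact_force: [-0.8, 1.3, 5.4]
gripper_width: 0.0549
time_s: 20.35
tcp_pos: [0.6266, -0.1304, 0.1034]
orientation: [0.002, 0.999, 0.036, 0.004]
contact_force: [1.4, -0.5, -1.5]
gripper_width: 0.0547
time_s: 20.77
tcp_pos: [0.6025, -0.2495, 0.0973]
orientation: [0.001, 0.999, 0.034, -0.001]
contact_force: [1.1, -1.3, -1.7]
gripper_width: 0.055
time_s: 21.18
tcp_pos: [0.6041, -0.2432, 0.0982]
orientation: [-0.0, 0.999, 0.037, -0.0]
contact_force: [0.6, -0.3, -1.9]
gripper_width: 0.0549
```

```bash
python3 -m jog '[[0,0,-2,0],[0,0,-4,0],[0,0,-6,0],[0,0,-8,0],[0,0,-8,0]]'; python3 -m jog '[[0,0,0,0],[0,0,0,0],[0,0,0,0],[0,0,0,0],[0,0,0,0]]' 60;  python3 -m jog '[[0,0,1,0],[0,0,3,0],[0,0,6,0],[0,0,10,0],[-3,-1,14,0]]'; python3 -m jog '[[-3,-1,3,0],[-6,-2,6,0],[-9,-3,6,0],[-12,-4,6,0],[-15,-5,6,0]]' 0; python3 -m jog '[[0,0,0,0],[0,0,0,0],[0,0,0,0],[0,0,0,0],[0,0,0,0]]'
python3 - <<'E'
from h import *
print(bot.get_obs()["tcp_pos"],bot.get_obs()["orientation"]);im,m=grab("wrist","w6");print(m["T"].tolist())
E
```

```text
time_s: 21.6
tcp_pos: [0.6013, -0.2421, 0.0141]
orientation: [-0.002, 0.999, 0.036, -0.003]
contact_force: [-1.4, -0.0, -2.7]
gripper_width: 0.0546
time_s: 22.02
tcp_pos: [0.6048, -0.2449, 0.0199]
orientation: [0.001, 0.999, 0.036, 0.001]
contact_force: [0.3, 0.2, -0.6]
gripper_width: 0.0654
time_s: 22.43
tcp_pos: [0.5825, -0.2519, 0.1543]
orientation: [0.001, 0.999, 0.037, 0.002]
contact_force: [1.0, -1.3, 1.0]
gripper_width: 0.0652
time_s: 22.85
tcp_pos: [0.4283, -0.3031, 0.2133]
orientation: [0.001, 0.999, 0.036, 0.001]
contact_force: [0.1, -1.7, -0.1]
gripper_width: 0.0856
time_s: 23.27
tcp_pos: [0.4304, -0.3022, 0.211]
orientation: [-0.0, 0.999, 0.036, 0.0]
contact_force: [1.5, 0.2, 0.2]
gripper_width: 0.0853
[ 0.4304 -0.3022  0.211 ] [-0.      0.9993  0.0364  0.0002]
[[0.9973801560077806, -0.06858241642963048, -0.023006011357167563, 0.42443801995871316], [0.07233818706411278, 0.9451314837766307, 0.31858070416530243, -0.22042710284964617], [-0.00010532886972790518, -0.31941028557461215, 0.9476165144059974, 0.3547680201239719], [0.0, 0.0, 0.0, 1.0]]
```

View pics/w6.png

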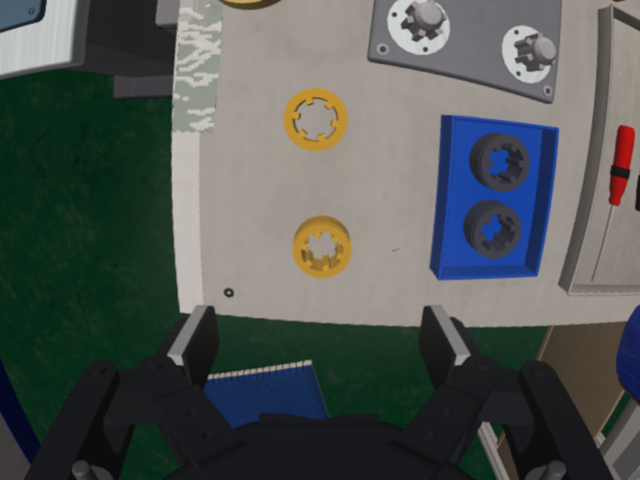

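Both dark hubs lie flat in the bin at (500,162) and (496,229). The brass hubs are at (315,120) and (322,246). I'll measure their centres and tooth phases.

```bash
cat >> h.py <<'E'
def hubs(im,m,lo=(14,90,60),hi=(26,255,255),z=.03,near=None):
    h=hsv(im); M=cv2.morphologyEx(cv2.inRange(h,lo,hi),cv2.MORPH_CLOSE,np.ones((3,3)))
    out=[]
    for c,s in blobs(M>0,400)[0]:
        l=cv2.connectedComponents(M)[1]; B=((l==l[np.argwhere(M>0)[np.argmin(((np.argwhere(M>0)-c[::-1])**2).sum(1))][0],np.argwhere(M>0)[np.argmin(((np.argwhere(M>0)-c[::-1])**2).sum(1))][1]])*255).astype(np.uint8)
        ct=max(cv2.findContours(B,0,cv2.CHAIN_APPROX_NONE)[0],key=cv2.contourArea).reshape(-1,2)
        p=onplane(ct,m,z,True); q,r=circ(p)
        # keep the part of the outline away from the camera foot point (top-face edge), refit
        f=m["T"][:2,3]-q; d=np.linalg.norm(f)
        if d>.02:
            k=(p-q)@(f/d)<0.3*r; q,r=circ(p[k])
        out.append((q,r,c,s,d))
    return out
def invproj(P,m):
    v=(np.asarray(P)-m["T"][:3,3])@m["T"][:3,:3]; t=np.arctan2(np.hypot(v[:,0],v[:,1]),-v[:,2])
    n=np.hypot(v[:,0],v[:,1])+1e-12; K=m["intrinsics"]
    return np.c_[K[0,2]+K[0,0]*t*v[:,0]/n,K[1,2]-K[1,1]*t*v[:,1]/n]
def phase(im,m,q,z,chan,r=(.0155,.0175)):
    """6-fold phase (deg, mod 60) of image chan on rings round q at height z"""
    a=np.radians(np.arange(0,360,1)); s=0
    for rr in np.linspace(*r,5):
        px=invproj(np.c_[q[0]+rr*np.cos(a),q[1]+rr*np.sin(a),np.full(360,z)],m).astype(np.float32)
        s=s+cv2.remap(chan.astype(np.float32),px[:,:1],px[:,1:],cv2.INTER_LINEAR).ravel()
    F=np.fft.fft(s-s.mean()); return np.degrees(-np.angle(F[6]))/6%60, abs(F[6])/np.sqrt((abs(F[1:30])**2).sum())
E
python3 - <<'E'
from h import *
K=vision.camera_model("wrist")["intrinsics"]
m={"intrinsics":K,"T":np.array([[0.9973801560077806,-0.06858241642963048,-0.023006011357167563,0.42443801995871316],[0.07233818706411278,0.9451314837766307,0.31858070416530243,-0.22042710284964617],[-0.0001053,-0.31941028557461215,0.9476165144059974,0.3547680201239719],[0,0,0,1]])}
m2={"intrinsics":K,"T":np.array([[-0.0005,0.9474,0.32,0.5798],[-1,-0.0005,-0.0002,-0.0599],[0,-0.32,0.9474,0.3751],[0,0,0,1]])}
H={}
for n,mm in(("w6",m),("w2",m2)):
    im=cv2.imread(f"pics/{n}.png")[:,:,::-1].copy(); S=hsv(im)[:,:,1]
    for q,r,c,s,d in hubs(im,mm):
        if .022<r<.033: print(n,q,r,c.round(),s[4],"d",round(d,3),"tooth phase",phase(im,mm,q,.03,S)); H.setdefault(n,[]).append((q,mm))
for q,mm in H["w6"]:
    for q2,mm2 in H["w2"]:
        if np.linalg.norm(q-q2)<.03:
            f=lambda q,mm:(mm["T"][:3,3],(np.r_[q,.03]-mm["T"][:3,3])/np.linalg.norm(np.r_[q,.03]-mm["T"][:3,3]))
            print("tri top centre",tri([f(q,mm),f(q2,mm2)]))
# stations from w6 view and from w5
im=cv2.imread("pics/w5.png")[:,:,::-1].copy()
m5={"intrinsics":K,"T":np.array([[0.002659,0.947338,0.320224,0.591437],[-0.999996,0.002693,0.000339,-0.123833],[-0.000541,-0.320224,0.947342,0.325686],[0,0,0,1]])}
for n,q in dict(a=(.5135,-.0097),b=(.6229,-.1299),c=(.5081,-.1245)).items(): print(n,phase(im,m5,q,.043,im[:,:,1],(.0145,.017)))
im=cv2.imread("pics/w6.png")[:,:,::-1].copy()
for n,q in dict(b=(.6229,-.1299),c=(.5081,-.1245)).items(): print(n,phase(im,m,q,.043,im[:,:,1],(.0145,.017)))
E
```

```text
w6 [ 0.4217 -0.2235] 0.02749300279639429 [315. 119.] 2089 d 0.004 tooth phase (np.float32(51.797123), np.float32(0.9118237))
w6 [ 0.4364 -0.3434] 0.027346710432826257 [322. 247.] 2396 d 0.121 tooth phase (np.float32(47.693153), np.float32(0.4369953))
w2 [ 0.5072 -0.004 ] 0.024018408465035872 [262. 190.] 2287 d 0.088 tooth phase (np.float32(52.360718), np.float32(0.07911892))
w2 [ 0.4369 -0.3424] 0.02835233865125717 [554. 254.] 1757 d 0.308 tooth phase (np.float32(50.269684), np.float32(0.3872172))
w2 [0.4344 0.2234] 0.028203042726864403 [ 82. 258.] 1415 d 0.31 tooth phase (np.float32(38.6511), np.float32(0.55771965))
w2 [ 0.4222 -0.2229] 0.027937980018547824 [466. 269.] 2009 d 0.221 tooth phase (np.float32(51.44374), np.float32(0.51559544))
tri top centre (array([ 0.4216, -0.2235,  0.0287]), np.float64(5.471697338618081e-05))
tri top centre (array([ 0.4364, -0.3439,  0.0284]), np.float64(0.00020672244904416497))
a (np.float32(54.241104), np.float32(0.24231814))
b (np.float32(37.691193), np.float32(0.8541167))
c (np.float32(16.650105), np.float32(0.8597253))
b (np.float32(39.50332), np.float32(0.15282577))
c (np.float32(14.793846), np.float32(0.15973054))
```

```bash
python3 -m jog '[[-0.4,3,-2,0],[-0.9,6,-6,0],[-0.9,7.9,-10,0],[-0.9,7.9,-14,0],[-0.9,7.9,-14,0]]' 0; python3 -m jog '[[0,0,0,0],[0,0,0,0],[0,0,0,0],[0,0,0,0],[0,0,0,0]]'
```

```text
time_s: 23.73
tcp_pos: [0.4173, -0.2188, 0.0658]
orientation: [-0.004, 0.999, 0.037, -0.004]
contact_force: [-0.7, 0.7, 0.1]
gripper_width: 0.085
time_s: 24.15
tcp_pos: [0.4216, -0.2251, 0.0728]
orientation: [0.001, 0.999, 0.035, 0.001]
contact_force: [0.2, 1.2, -0.5]
gripper_width: 0.0853
```

```bash
python3 -m jog '[[0,0.15,-2,0],[0,0.15,-4,0],[0,0.15,-5.5,0],[0,0.15,-6.6,0],[0,0.15,-6.6,0]]' 0; python3 -m jog '[[0,0,0,0],[0,0,0,0],[0,0,0,0],[0,0,0,0],[0,0,0,0]]';python3 -m jog '[[0,0,0,0],[0,0,0,0],[0,0,0,0],[0,0,0,0],[0,0,0,0]]' 255; python3 -m jog '[[0,0,2,0],[0,0,4,0],[0,0,6,0],[0,0,9,0],[0,0,9,0]]'
```

```text
time_s: 24.57
tcp_pos: [0.4197, -0.2218, 0.004]
orientation: [-0.001, 0.999, 0.035, -0.001]
contact_force: [-0.3, 0.5, -0.2]
gripper_width: 0.0854
time_s: 24.98
tcp_pos: [0.4208, -0.2224, 0.0057]
orientation: [0.001, 0.999, 0.036, 0.001]
contact_force: [0.3, -0.4, -0.6]
gripper_width: 0.0853
time_s: 25.4
tcp_pos: [0.4205, -0.2222, 0.0058]
orientation: [0.0, 0.999, 0.036, 0.0]
contact_force: [-1.5, 1.3, 9.3]
gripper_width: 0.0555
time_s: 25.82
tcp_pos: [0.4228, -0.224, 0.0994]
orientation: [0.003, 0.999, 0.036, 0.003]
contact_force: [1.3, -0.5, -0.7]
gripper_width: 0.0556
```

```bash
python3 -m jog '[[2,2.5,0,-5],[4,5,0,-5],[6.5,7.5,0,-5],[8.7,9.9,0,-5],[8.7,9.9,0,-5]]'; python3 -m jog '[[0,0,0,0],[0,0,0,0],[0,0,0,0],[0,0,0,0],[0,0,0,0]]'
```

```text
time_s: 26.23
tcp_pos: [0.5102, -0.1192, 0.0945]
orientation: [-0.001, 1.0, -0.006, 0.001]
contact_force: [-0.8, -0.8, -1.4]
gripper_width: 0.0554
time_s: 26.65
tcp_pos: [0.5068, -0.1239, 0.0949]
orientation: [-0.0, 1.0, -0.009, -0.0]
contact_force: [0.4, 0.1, -1.3]
gripper_width: 0.0555
```

```bash
python3 -m jog '[[0.1,0.05,0,0],[0.1,0.05,-1.5,0],[0.1,0.05,-3,0],[0.1,0.05,-3,0],[0.1,0.05,-3,0]]'; python3 -m jog '[[0,0,0,0],[0,0,-0.4,0],[0,0,-0.8,0],[0,0,-1.2,0],[0,0,-1.2,0]]'; python3 -m jog '[[0,0,0,0],[0,0,0,0],[0,0,0,0],[0,0,0,0],[0,0,0,0]]'
```

```text
time_s: 27.07
tcp_pos: [0.5076, -0.1225, 0.0646]
orientation: [-0.0, 1.0, -0.008, -0.001]
contact_force: [-0.2, -0.5, -2.2]
gripper_width: 0.0557
time_s: 27.48
tcp_pos: [0.5079, -0.1223, 0.0523]
orientation: [-0.0, 1.0, -0.008, -0.001]
contact_force: [0.2, 0.0, -1.4]
gripper_width: 0.0559
time_s: 27.9
tcp_pos: [0.5084, -0.1226, 0.0531]
orientation: [0.0, 1.0, -0.008, 0.0]
contact_force: [0.3, 0.4, -2.2]
gripper_width: 0.0556
```

```bash
python3 -m jog '[[0,-0.05,-0.3,0],[0,-0.05,-0.6,0],[0,-0.05,-0.9,0],[0,-0.05,-1.2,0],[0,-0.05,-1.2,0]]'
```

```text
time_s: 28.32
tcp_pos: [0.5078, -0.1228, 0.0401]
orientation: [-0.0, 1.0, -0.008, -0.001]
contact_force: [-0.1, -0.5, -1.8]
gripper_width: 0.0556
```

```bash
python3 -m jog '[[0,0,-0.4,0],[0,0,-0.8,0],[0,0,-1.2,0],[0,0,-1.6,0],[0,0,-1.7,0]]';python3 -m jog '[[0,0,0,0],[0,0,-0.05,0],[0,0,-0.1,0],[0,0,-0.1,0],[0,0,-0.1,0]]'
```

```text
time_s: 28.73
tcp_pos: [0.5079, -0.1228, 0.0231]
orientation: [-0.0, 1.0, -0.008, -0.001]
contact_force: [0.2, -1.0, -0.9]
gripper_width: 0.0556
time_s: 29.15
tcp_pos: [0.5085, -0.1231, 0.0231]
orientation: [0.0, 1.0, -0.008, 0.0]
contact_force: [0.1, -0.0, -1.7]
gripper_width: 0.0555
```

```bash
python3 -m jog '[[0,0,-0.15,0],[0,0,-0.15,0],[0,0,-0.15,0],[0,0,-0.15,0],[0,0,-0.15,0]]'; python3 -m jog '[[0,0,0,0],[0,0,0,0],[0,0,0,0],[0,0,0,0],[0,0,0,0]]' 0; python3 -m jog '[[0,0,3,0],[0,0,7,0],[0,0,11,0],[-1,-3,13,0],[-2,-6,15,0]]'; python3 -m jog '[[-1,-4,0,0],[-2,-8,0,0],[-3,-12,0,0],[-4,-16,0,0],[-5,-20,0,0]]'; python3 -m jog '[[0,-4,0,0],[0,-4,0,0],[0,-4,0,0],[0,-4,0,0],[0,-4,0,0]]'
cat > look.py <<'E'
from h import *
import sys
o=bot.get_obs();print(o["time_s"],o["tcp_pos"],o["orientation"],o["gripper_width"]);im,m=grab("wrist",sys.argv[1]);print(m["T"].tolist())
S=hsv(im)[:,:,1]
for q,r,c,s,d in hubs(im,m):
    if .022<r<.033: print(q,r,c.round(),s[4],"d",round(d,3),"tooth phase",phase(im,m,q,.03,S))
E
python3 look.py w7
```

```text
time_s: 29.57
tcp_pos: [0.5086, -0.1231, 0.0229]
orientation: [0.0, 1.0, -0.008, 0.0]
contact_force: [-2.5, 1.5, 10.0]
gripper_width: 0.0555
time_s: 29.98
tcp_pos: [0.5084, -0.1231, 0.0214]
orientation: [-0.0, 1.0, -0.008, -0.0]
contact_force: [-0.2, 0.7, 0.4]
gripper_width: 0.0855
time_s: 30.4
tcp_pos: [0.4892, -0.1828, 0.174]
orientation: [0.001, 1.0, -0.006, 0.001]
contact_force: [0.6, -1.2, -0.1]
gripper_width: 0.0854
time_s: 30.82
tcp_pos: [0.4375, -0.3848, 0.1715]
orientation: [0.0, 1.0, -0.008, 0.0]
contact_force: [0.8, -1.4, -0.2]
gripper_width: 0.0854
time_s: 31.23
tcp_pos: [0.4385, -0.4216, 0.1712]
orientation: [-0.001, 1.0, -0.007, -0.0]
contact_force: [-0.0, 0.4, -0.6]
gripper_width: 0.0853
31.2333 [ 0.4385 -0.4216  0.1712] [-0.0006  1.     -0.0074 -0.0002] 0.08533390724005457
[[0.9998840442817736, 0.014105364096712298, 0.00573904995811555, 0.4399031801786553], [-0.01519845101231002, 0.9478939577305597, 0.3182232737948636, -0.3398024442775193], [-0.0009513556374872442, -0.31827359865624033, 0.947998423691124, 0.31501919773918863], [0.0, 0.0, 0.0, 1.0]]
[ 0.4364 -0.3437] 0.027458430964984053 [314. 122.] 2694 d 0.005 tooth phase (np.float32(47.912544), np.float32(0.90411896))
```

```bash
python3 -m jog '[[-0.2,3,-2,0],[-0.2,6,-5,0],[-0.2,7.8,-8,0],[-0.2,7.8,-10,0],[-0.2,7.8,-10,0]]' 0; python3 -m jog '[[0,0,0,0],[0,0,0,0],[0,0,0,0],[0,0,0,0],[0,0,0,0]]'
```

```text
time_s: 31.7
tcp_pos: [0.4346, -0.3399, 0.0679]
orientation: [-0.003, 1.0, -0.006, -0.003]
contact_force: [-0.9, 0.8, 0.3]
gripper_width: 0.085
time_s: 32.12
tcp_pos: [0.4369, -0.3461, 0.0727]
orientation: [0.001, 1.0, -0.008, 0.001]
contact_force: [0.9, -0.1, -0.4]
gripper_width: 0.0855
```

```bash
python3 -m jog '[[0,0.15,-2,0],[0,0.15,-4,0],[0,0.15,-5.5,0],[0,0.15,-6.6,0],[0,0.15,-6.6,0]]' 0; python3 -m jog '[[0,0,0,0],[0,0,0,0],[0,0,0,0],[0,0,0,0],[0,0,0,0]]';python3 -m jog '[[0,0,0,0],[0,0,0,0],[0,0,0,0],[0,0,0,0],[0,0,0,0]]' 255; python3 -m jog '[[0,0,2,0],[0,0,4,0],[0,0,6,0],[0,0,9,0],[0,0,9,0]]'; python3 -m jog '[[3,3,0,6],[6,6,0,12],[9,9,0,19.7],[12,12,0,19.7],[15,16,0,19.7]]'; python3 -m jog '[[1.8,2.7,0,0],[3.6,5.4,0,0],[3.6,5.4,0,0],[3.6,5.4,0,0],[3.6,5.4,0,0]]';python3 -m jog '[[0,0,0,0],[0,0,0,0],[0,0,0,0],[0,0,0,0],[0,0,0,0]]'
```

```text
time_s: 32.53
tcp_pos: [0.4353, -0.3428, 0.0036]
orientation: [-0.001, 1.0, -0.008, -0.001]
contact_force: [-0.0, 0.2, -0.6]
gripper_width: 0.0854
time_s: 32.95
tcp_pos: [0.4368, -0.344, 0.0063]
orientation: [0.001, 1.0, -0.008, 0.0]
contact_force: [-0.5, -0.3, 0.5]
gripper_width: 0.0856
time_s: 33.37
tcp_pos: [0.4364, -0.3436, 0.0063]
orientation: [0.0, 1.0, -0.008, 0.0]
contact_force: [-0.2, 1.4, 8.1]
gripper_width: 0.0556
time_s: 33.78
tcp_pos: [0.4385, -0.3458, 0.1004]
orientation: [0.003, 1.0, -0.008, 0.003]
contact_force: [1.5, -1.7, -2.4]
gripper_width: 0.0555
time_s: 34.2
tcp_pos: [0.5807, -0.1915, 0.0946]
orientation: [-0.0, 0.987, 0.163, -0.0]
contact_force: [1.5, -1.1, -2.9]
gripper_width: 0.0556
time_s: 34.62
tcp_pos: [0.6148, -0.1383, 0.0944]
orientation: [-0.0, 0.986, 0.164, -0.001]
contact_force: [0.2, -0.2, -2.2]
gripper_width: 0.0554
time_s: 35.03
tcp_pos: [0.6153, -0.1393, 0.0956]
orientation: [0.0, 0.987, 0.163, 0.0]
contact_force: [-0.4, -0.4, -3.8]
gripper_width: 0.0554
```

```bash
python3 -m jog '[[0.75,0.95,0,0],[0.75,0.95,0,0],[0.75,0.95,-1.5,0],[0.75,0.95,-2.5,0],[0.75,0.95,-2.5,0]]'; python3 -m jog '[[0,0,0,0],[0,0,0,0],[0,0,0,0],[0,0,0,0],[0,0,0,0]]'
```

```text
time_s: 35.45
tcp_pos: [0.6213, -0.1281, 0.0678]
orientation: [-0.001, 0.987, 0.164, -0.002]
contact_force: [-0.2, 0.0, -3.2]
gripper_width: 0.0555
time_s: 35.87
tcp_pos: [0.6233, -0.1292, 0.0711]
orientation: [0.0, 0.987, 0.163, 0.0]
contact_force: [0.5, 0.2, -2.7]
gripper_width: 0.0556
```

Within 1 mm of station b. I'll lower onto the nose, then through the teeth.

```bash
python3 -m jog '[[-0.05,-0.05,-0.5,0],[-0.05,-0.05,-1,0],[-0.05,-0.05,-1.5,0],[-0.05,-0.05,-1.8,0],[-0.05,-0.05,-1.8,0]]'; python3 -m jog '[[0,0,-0.3,0],[0,0,-0.6,0],[0,0,-0.9,0],[0,0,-1.2,0],[0,0,-1.2,0]]'
```

```text
time_s: 36.28
tcp_pos: [0.622, -0.1294, 0.0512]
orientation: [-0.0, 0.987, 0.163, -0.001]
contact_force: [0.1, 0.4, -3.1]
gripper_width: 0.0555
time_s: 36.7
tcp_pos: [0.622, -0.1294, 0.0396]
orientation: [-0.0, 0.987, 0.163, -0.001]
contact_force: [0.8, 0.7, -2.8]
gripper_width: 0.0552
```

```bash
python3 -m jog '[[0,0,-0.4,0],[0,0,-0.8,0],[0,0,-1.2,0],[0,0,-1.6,0],[0,0,-1.7,0]]';python3 -m jog '[[0,0,0,0],[0,0,-0.1,0],[0,0,-0.15,0],[0,0,-0.15,0],[0,0,-0.15,0]]'
```

```text
time_s: 37.12
tcp_pos: [0.6224, -0.1295, 0.0234]
orientation: [-0.0, 0.987, 0.163, -0.0]
contact_force: [-2.4, 0.9, 7.4]
gripper_width: 0.0555
time_s: 37.53
tcp_pos: [0.6224, -0.1296, 0.0234]
orientation: [0.0, 0.987, 0.163, 0.0]
contact_force: [-4.1, 1.0, 8.3]
gripper_width: 0.0554
```

```bash
python3 -m jog '[[0,0,0,0],[0,0,0,0],[0,0,0,0],[0,0,3,0],[0,0,6,0]]' 0; python3 -m jog '[[0,0,4,-2],[-2,1,8,-6],[-5,2,10,-12],[-8,3,10,-18],[-11,3.8,10,-18]]'; python3 -m jog '[[0,0,0,0],[0,0,0,0],[0,0,0,0],[0,0,0,0],[0,0,0,0]]'; python3 look.py w8
python3 - <<'E'
from h import *
im=cv2.imread("pics/w8.png")[:,:,::-1].copy(); m=vision.camera_model("wrist")
for q in((.5135,-.0097),(.5142,-.009),(.513,-.0104)): print(phase(im,m,q,.043,im[:,:,1],(.0145,.017)))
g=cv2.resize(im[40:280,160:480],None,fx=2.4,fy=2.4,interpolation=cv2.INTER_CUBIC);cv2.imwrite("pics/w8c.png",g[:,:,::-1])
E
```

```text
time_s: 37.95
tcp_pos: [0.6208, -0.129, 0.0802]
orientation: [-0.001, 0.987, 0.163, -0.002]
contact_force: [0.3, -0.7, 1.4]
gripper_width: 0.0854
time_s: 38.37
tcp_pos: [0.5126, -0.0915, 0.184]
orientation: [0.001, 1.0, 0.004, 0.002]
contact_force: [-0.3, 0.5, -0.2]
gripper_width: 0.0857
time_s: 38.78
tcp_pos: [0.5136, -0.0921, 0.1818]
orientation: [0.0, 1.0, 0.007, 0.0]
contact_force: [0.1, 0.9, 0.1]
gripper_width: 0.0855
38.7833 [ 0.5136 -0.0921  0.1818] [0.0001 1.     0.0069 0.0002] 0.08548308247643693
[[0.9999091446606339, -0.012799181119467002, -0.004228875348170517, 0.5125350431112438], [0.013479448538345715, 0.947478703391453, 0.31953467900488197, -0.010092315367682396], [-8.301289884556304e-05, -0.3195626504808125, 0.9475651457955473, 0.32549700994021225], [0.0, 0.0, 0.0, 1.0]]
[ 0.6438 -0.0159] 0.024979712711436074 [468. 131.] 3295 d 0.125 tooth phase (np.float32(0.0), np.float32(nan))
[ 0.5085 -0.1315] 0.02929029745266866 [312. 255.] 2809 d 0.118 tooth phase (np.float32(47.17326), np.float32(0.82939297))
[ 0.6288 -0.1367] 0.02941574686596735 [440. 260.] 2621 d 0.167 tooth phase (np.float32(7.2249846), np.float32(0.83058894))
(np.float32(23.30664), np.float32(0.922777))
(np.float32(23.400202), np.float32(0.918601))
(np.float32(23.362028), np.float32(0.8606659))h.py:55: RuntimeWarning: invalid value encountered in scalar divide
  F=np.fft.fft(s-s.mean()); return np.degrees(-np.angle(F[6]))/6%60, abs(F[6])/np.sqrt((abs(F[1:30])**2).sum())
```

View pics/w8c.png

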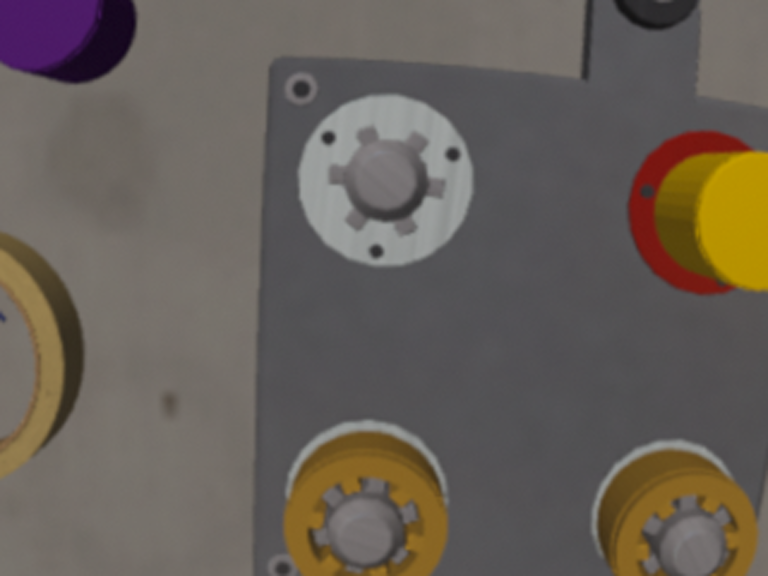

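Station a's flange is brighter than its teeth, so the tooth phase is 23.3 + 30 = 53.3°. This agrees with the picture, where teeth point at about -8° and 52°. Hubs on b and c are down around their noses. On to the last hub.

```bash
python3 -m jog '[[-1.3,3.7,0,0],[-2.6,7.4,0,0],[-3.9,11.1,0,0],[-5.2,14.8,0,0],[-6.5,18.5,0,0]]'; python3 -m jog '[[-1.5,4.9,0,0],[-1.5,4.9,0,0],[-1.5,4.9,0,0],[-1.5,4.9,0,0],[-1.5,4.9,0,0]]'; python3 -m jog '[[0,0,0,0],[0,0,0,0],[0,0,0,0],[0,0,0,0],[0,0,0,0]]';python3 look.py w9
```

```text
time_s: 39.25
tcp_pos: [0.4473, 0.0947, 0.1818]
orientation: [-0.0, 1.0, 0.006, -0.0]
contact_force: [1.3, 0.6, 0.6]
gripper_width: 0.0854
time_s: 39.67
tcp_pos: [0.4334, 0.1415, 0.1819]
orientation: [0.0, 1.0, 0.007, 0.0]
contact_force: [-0.8, -0.6, 0.4]
gripper_width: 0.0857
time_s: 40.08
tcp_pos: [0.4327, 0.1419, 0.182]
orientation: [0.0, 1.0, 0.006, -0.0]
contact_force: [1.0, -0.1, 0.3]
gripper_width: 0.0853
40.0833 [0.4327 0.1419 0.182 ] [ 0.      1.      0.0065 -0.    ] 0.08526043879410106
[[0.9999217391815357, -0.01200258016179116, -0.003528963251646352, 0.43176002367532557], [0.012501000957684746, 0.9475222974433337, 0.3194451765526622, 0.22390090558658332], [-0.0004903949710778174, -0.3194642920846794, 0.9475981878389206, 0.3256828703605012], [0.0, 0.0, 0.0, 1.0]]
[0.4337 0.2242] 0.02755043472052297 [321. 116.] 2546 d 0.002 tooth phase (np.float32(37.52619), np.float32(0.90626955))
```

View pics/w9.png

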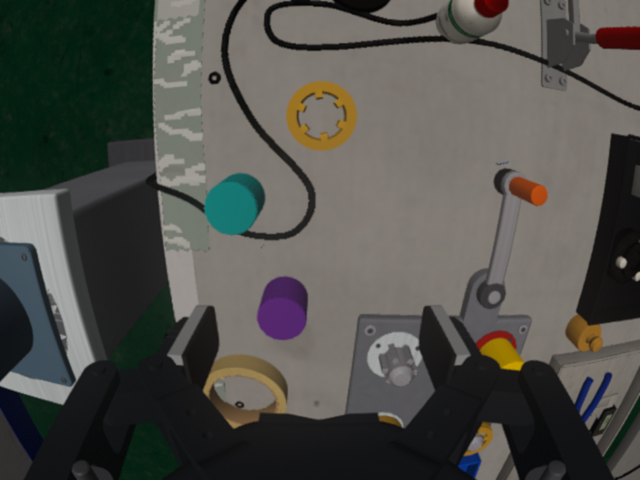

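Hub 1 is at (321,116), with the cable passing about 60 mm to its left and the teal cap at (235,205). I'll turn the jaws by -14° and half-close them to stay clear of the cable.

```bash
python3 -m jog '[[0.1,3,-2,-7],[0.1,6,-5,-14],[0.1,8.2,-8,-14],[0.1,8.2,-11,-14],[0.1,8.2,-11,-14]]' 40; python3 -m jog '[[0,0,0,0],[0,0,0,0],[0,0,0,0],[0,0,0,0],[0,0,0,0]]'
```

```text
time_s: 40.55
tcp_pos: [0.4293, 0.2244, 0.0671]
orientation: [0.002, 0.993, -0.114, -0.005]
contact_force: [-1.1, -0.7, -0.1]
gripper_width: 0.0718
time_s: 40.97
tcp_pos: [0.4347, 0.2242, 0.0736]
orientation: [-0.001, 0.993, -0.115, 0.001]
contact_force: [-0.3, -0.0, 0.4]
gripper_width: 0.0719
```

```bash
python3 -m jog '[[-0.1,0,-2,0],[-0.1,0,-4,0],[-0.1,0,-5.5,0],[-0.1,0,-6.7,0],[-0.1,0,-6.7,0]]'; python3 -m jog '[[0,0,0,0],[0,0,0,0],[0,0,0,0],[0,0,0,0],[0,0,0,0]]';python3 -m jog '[[0,0,0,0],[0,0,0,0],[0,0,0,0],[0,0,0,0],[0,0,0,0]]' 255; python3 -m jog '[[0,0,2,0],[0,0,4,0],[0,0,6,0],[0,0,9,0],[0,0,9,0]]'; python3 -m jog '[[1,-4,0,-7],[2,-8,0,-14.2],[3,-12,0,-14.2],[4,-15.5,0,-14.2],[4.5,-17.5,0,-14.2]]'; python3 -m jog '[[1.5,-3,0,0],[3.5,-5.9,0,0],[3.5,-5.9,0,0],[3.5,-5.9,0,0],[3.5,-5.9,0,0]]';python3 -m jog '[[0,0,0,0],[0,0,0,0],[0,0,0,0],[0,0,0,0],[0,0,0,0]]'
```

```text
time_s: 41.38
tcp_pos: [0.4314, 0.2238, 0.0037]
orientation: [0.001, 0.993, -0.115, -0.001]
contact_force: [0.4, 0.5, 0.9]
gripper_width: 0.0718
time_s: 41.8
tcp_pos: [0.433, 0.2246, 0.0057]
orientation: [-0.0, 0.993, -0.115, 0.001]
contact_force: [-0.4, -0.2, 0.4]
gripper_width: 0.0718
time_s: 42.22
tcp_pos: [0.4329, 0.2245, 0.0061]
orientation: [-0.0, 0.993, -0.115, 0.001]
contact_force: [-1.2, -1.3, 9.2]
gripper_width: 0.0556
time_s: 42.63
tcp_pos: [0.4353, 0.2253, 0.0995]
orientation: [-0.001, 0.993, -0.115, 0.004]
contact_force: [0.8, 0.8, -2.1]
gripper_width: 0.0555
time_s: 43.05
tcp_pos: [0.4782, 0.0461, 0.0945]
orientation: [0.001, 0.971, -0.238, 0.0]
contact_force: [0.3, 0.2, -2.0]
gripper_width: 0.0551
time_s: 43.47
tcp_pos: [0.5114, -0.0093, 0.094]
orientation: [-0.0, 0.971, -0.237, -0.001]
contact_force: [0.2, 0.0, -2.2]
gripper_width: 0.0551
time_s: 43.88
tcp_pos: [0.5124, -0.009, 0.0951]
orientation: [0.0, 0.972, -0.236, 0.0]
contact_force: [-0.0, -0.6, -2.5]
gripper_width: 0.0551
```

```bash
python3 -m jog '[[0.1,-0.05,-1,0],[0.1,-0.05,-2,0],[0.1,-0.05,-3,0],[0.1,-0.05,-3,0],[0.1,-0.05,-3,0]]'; python3 -m jog '[[0,0,-0.4,0],[0,0,-0.8,0],[0,0,-1.2,0],[0,0,-1.3,0],[0,0,-1.3,0]]'; python3 -m jog '[[0,0,-0.3,0],[0,0,-0.6,0],[0,0,-0.9,0],[0,0,-1.2,0],[0,0,-1.2,0]]'
```

```text
time_s: 44.3
tcp_pos: [0.5124, -0.0099, 0.0636]
orientation: [0.0, 0.972, -0.237, -0.002]
contact_force: [-0.8, -0.0, -2.8]
gripper_width: 0.0558
time_s: 44.72
tcp_pos: [0.5132, -0.01, 0.0516]
orientation: [-0.0, 0.972, -0.237, -0.0]
contact_force: [1.6, 0.6, -2.1]
gripper_width: 0.0557
time_s: 45.13
tcp_pos: [0.513, -0.01, 0.0393]
orientation: [-0.0, 0.972, -0.237, -0.001]
contact_force: [-0.3, 0.0, -2.7]
gripper_width: 0.0553
```

```bash
python3 -m jog '[[0,0,-0.4,0],[0,0,-0.8,0],[0,0,-1.2,0],[0,0,-1.6,0],[0,0,-1.7,0]]';python3 -m jog '[[0,0,0,0],[0,0,-0.1,0],[0,0,-0.15,0],[0,0,-0.15,0],[0,0,-0.15,0]]'
```

```text
time_s: 45.55
tcp_pos: [0.5134, -0.0101, 0.0231]
orientation: [0.0, 0.972, -0.237, -0.0]
contact_force: [-4.1, 0.2, 12.2]
gripper_width: 0.0553
time_s: 45.97
tcp_pos: [0.5135, -0.0101, 0.023]
orientation: [0.0, 0.972, -0.237, 0.0]
contact_force: [-5.9, 0.8, 16.4]
gripper_width: 0.0552
```

```bash
python3 -m jog '[[0,0,0,0],[0,0,0,0],[0,0,0,0],[0,0,3,0],[0,0,6,0]]' 0; python3 -m jog '[[0,-1,4,0],[0,-3,8,0],[0,-6,11,0],[1,-9,14,0],[1.8,-12,14,0]]';python3 -m jog '[[0,-1.5,0,0],[0,-1.5,0,0],[0,-1.5,0,0],[0,-1.5,0,0],[0,-1.5,0,0]]'; python3 look.py w10
python3 - <<'E'
from h import *
grab("scene","scene1")
im=cv2.imread("pics/scene1.png"); cv2.imwrite("pics/scene1c.png",cv2.resize(im[130:330,220:480],None,fx=3,fy=3,interpolation=cv2.INTER_CUBIC))
E
```

```text
time_s: 46.38
tcp_pos: [0.5118, -0.0097, 0.0802]
orientation: [0.0, 0.972, -0.237, -0.003]
contact_force: [0.6, 0.2, 0.2]
gripper_width: 0.085
time_s: 46.8
tcp_pos: [0.534, -0.1315, 0.2277]
orientation: [0.001, 0.972, -0.236, 0.005]
contact_force: [1.8, -0.2, -0.5]
gripper_width: 0.0854
time_s: 47.22
tcp_pos: [0.5311, -0.1438, 0.2209]
orientation: [-0.0, 0.972, -0.236, -0.001]
contact_force: [-0.5, -0.2, -0.9]
gripper_width: 0.0854
47.2167 [ 0.5311 -0.1438  0.2209] [-0.0004  0.9717 -0.2364 -0.0007] 0.08539063436882222
[[0.8880739474289842, 0.43504722414324876, 0.1485213003685106, 0.5691651530369866], [-0.459695997739806, 0.8418882373381836, 0.2826725764795875, -0.07115504880980686], [-0.002062416035555574, -0.31930879818266505, 0.947648477993415, 0.36460856177787], [0.0, 0.0, 0.0, 1.0]]
[ 0.6362 -0.0098] 0.024358525577632892 [353.  27.] 2583 d 0.088 tooth phase (np.float32(0.0), np.float32(nan))
[ 0.5121 -0.0077] 0.029076984649833826 [233.  86.] 2164 d 0.084 tooth phase (np.float32(24.025955), np.float32(0.92106205))
[ 0.6251 -0.1325] 0.02901570416935522 [402. 149.] 2226 d 0.082 tooth phase (np.float32(8.033465), np.float32(0.9366271))
[ 0.5058 -0.1274] 0.028951937081787147 [287. 200.] 2211 d 0.083 tooth phase (np.float32(46.74276), np.float32(0.9120504))h.py:55: RuntimeWarning: invalid value encountered in scalar divide
  F=np.fft.fft(s-s.mean()); return np.degrees(-np.angle(F[6]))/6%60, abs(F[6])/np.sqrt((abs(F[1:30])**2).sum())
```

View pics/w10.png

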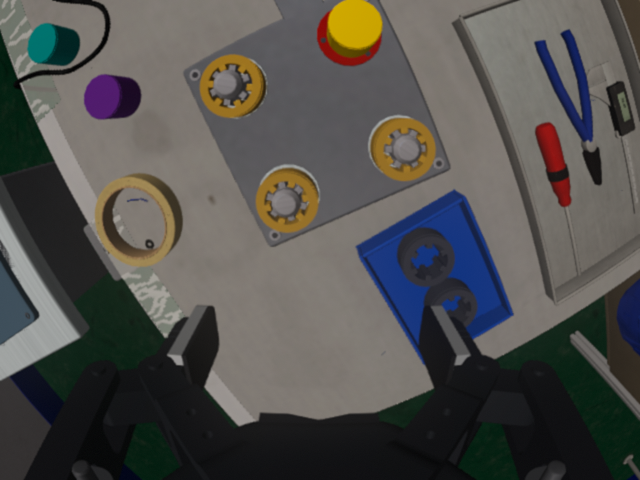

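View pics/scene1c.png

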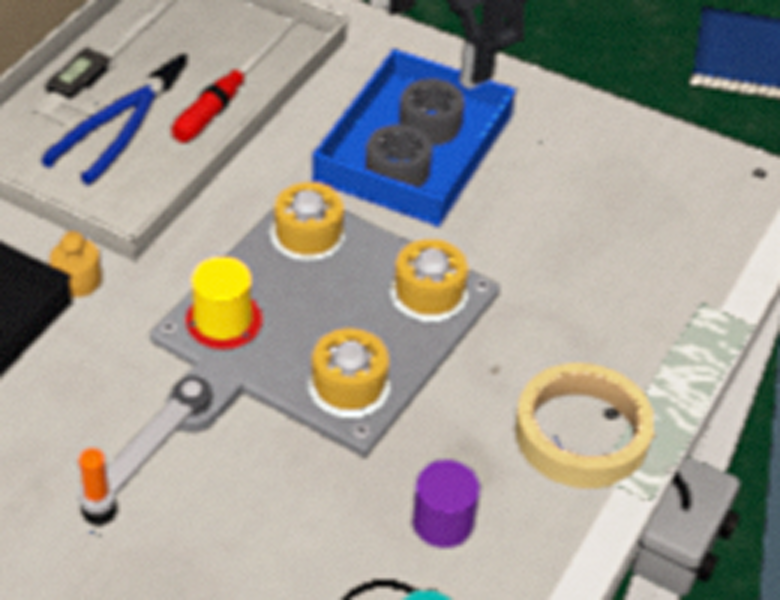

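Both views show the three brass hubs down on a, b and c, the cap on the red flange, both dark hubs flat in the bin and the leg pointing straight out. The arm is clear, so I'm handing in.

```bash
python3 -m jog '[[0,0,0,0],[0,0,0,0],[0,0,0,0],[0,0,0,0],[0,0,0,0]]'; python3 - <<'E'
from rig import workorder
print(workorder.job_done())
E
```

```text
time_s: 47.73
tcp_pos: [0.5315, -0.145, 0.2215]
orientation: [0.0, 0.972, -0.237, 0.0]
contact_force: [-0.5, 0.3, -1.3]
gripper_width: 0.0857
the job is handed in; nothing more can be done
None
```

The changeover is finished and handed in at 47.7 s of the 210 s allowed; the hand-in reported no verdict.

- **Leg:** I swung it out to its stop before any new hub went on, and it pushed back with 16 N there. The knob then measured (0.610, 0.174) against (0.6097, 0.1736) expected.
- **Dust cap:** I moved it onto the red shaft. It met no resistance going down and measured within about 2 mm of the axis. I did not triangulate its height, and a rough size estimate put its top about 6 mm high (0.068 m against 0.062 m). I put that down to the cap's side showing in the outline, since the closing scene picture shows it resting on the red flange.
- **Tested hubs:** both lie flat in the blue bin.
- **Brass hubs:** all three are on stations a, b and c. I matched each hub's tooth angle to its shaft from the images, so they meshed at once and needed no rocking. Each stopped at flange height with an 8 to 16 N push-back. The last wrist picture shows the noses through the bores, and the hubs' apparent size fits that height.
- **Bystanders:** I kept away from the glue bottle, tape roll and brass weight. I did not re-measure them at the end.

I saw no grip slip or knocked hub. Some long moves stopped 3 to 9 mm short, which I corrected from the measured position before lowering anything.

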